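# Show the plaque to the jeweller's inspection camera

### The arm

A 6-joint arm with a two-finger parallel gripper is mounted at the origin on the work surface. World frame = base frame: x ahead of the robot, y to its left, z up, the work surface at z = 0. Lengths are in m, angles in rad, forces in N, time in s.
With the tool pointing down it reaches from about 0.15 to 0.775 m from the base axis. Payload 6.1 kg.
Tool frame: the origin (TCP) lies at the very end of the fingers, on their centre line; the grasp point (between the pads) lies 19 mm behind it (arm.pinch_z is the distance from the TCP to the grasp point, in m); z points along the fingers, y is the direction in which the jaws open and shut (so a half turn about z gives the same grasp; the last joint's range is limited). The gripper opens to 85 mm and grips with 20 to 120 N. Pads are 22 mm wide; open, the fingers measure 114 mm over their backs; the gripper's body (76 mm by 85 mm) begins 54 mm behind the grasp point. The pads swing forward as they close: fully open they stand 13 mm farther back than shut.
Start: joints at [1.28, 0.126, -0.04, 1.405, 0, 1.571], TCP at [0.151, 0.503, 0.231] pointing down, gripper open.
Joint ranges: [-2.72, 2.72], [-0.95, 1.95], [-1.27, 1.35], [-1.78, 2.02], [-1.46, 1.47], [-3.14, 3.14]. Speed limits (rad/s): [2.39, 2.39, 3.01, 3.14, 3.14, 3.14].

### API

Orientations are given as a 3x3 rotation matrix whose columns are the frame's x, y, z axes.
In Python, from workcell import status, get_image, arm gives the robot as it stands.
- The arm moves only by the tool drive_tool, never from a script. Its argument "targets" is one flat list of numbers, 4 for each row, row after row: the shift along the tool's x, y, z in mm, then the turn about the tool's z in rad. A call has 1 to 5 rows; each row shifts and turns the commanded pose from where the row before left it, along the tool's axes as they then stand; what a row does not reach is not made up. A row lasts 1/12 s, in which the tool goes at most 41.7 mm and 7.16 degrees, less where a joint would pass 70% of its speed; a pose out of reach is approached as far as the arm can. A call with a gripper value outside its range is refused whole. "gripper" is the finger opening in mm, from 0 to 85.4, set as the call begins (left out, the last holds). The fingers move at their own pace and stop on an object; the grip force is fixed at half the most. Time passes only in rows, so rows that do not move let the fingers close. It gives the time, the measured TCP pose, the force and the opening at its end, in the units of the state.
- status.read_state(): the state, without advancing time (a new reading comes with each control period).
- get_image(name): name is "scene" or "top" or "wrist"; returns a dict with "color" (480x640x3 uint8, red, green, blue), "mtx" (3x3 intrinsics, pixels), "position" and "orientation" of the camera in the world. Camera axes: x right, y down, z forward; pixel columns grow to the right and rows downward; lengths in m; the calibration is good to about 2 mm. A picture is of the moment at which its call begins. There is no depth.
- arm.close_job(): hands the job in, once; it reports no verdict.
The state is a dict: "clock": time; "qpos": joint angles; "qvel": joint speeds; "joint_torque": joint torques, N m; "tool_pos": TCP position; "orientation": TCP orientation; "wrist_force": force on the tool from outside, world axes, zero at the start; "torque": the same for the moment, N m; "grip_width": opening from 0.0 (shut) to 1.0 (fully open).
Only numpy, scipy, OpenCV 4.12 (cv2) and the standard library are available. Lean on these libraries where they do the work, as an engineer would, in place of code of your own. Each camera call takes 0.05 s, during which the arm holds its last target. There are 200 camera calls.

### The job

The silver plaque is ready for inspection: take the brass keeper bar off the holding block and lay it (do not drop it) flat in the empty compartment of the tool tray, then lift the plaque out of the block's slot and hold it up to the inspection camera, the middle of the plaque on the lens axis 12 cm in front of the lens, its bossed face square to the lens and its top edge up. The program finishes while holding the plaque there, still, in the gripper; leave the camera as it is set and do not disturb the other things on the bench.

Things in the scene. Friction and masses are not known exactly. Their poses are not given: they have to be found in the camera images.
- block: Fixed wooden holding block, base 60 x 160 x 30 mm (x, y, z); two uprights 34 x 16 mm at y = +-67 mm, 92 mm high, inner faces 118 mm apart. Slot in the middle of the base 10 x 42 mm, long side along y, 20 mm deep (floor at z = 10 mm). On each upright two lips 5 mm high, 26 mm apart along x, with the keeper bar between them. Origin: centre of the underside; z up.
- keeper: Brass keeper bar, 0.19 kg: flat bar 22 x 150 x 6 mm (x, y, z) with a grip rib 12 mm thick (x), 40 mm long (y) on its middle, from 6 to 30 mm height. Lies loose across the tops of the two uprights, above the plaque, underside 92 mm above the table. Origin: centre of the underside, long axis y, z up. Same both ways round.
- plaque: Silver plaque, upright plate 8 x 40 x 70 mm (x, y, z), 0.2 kg, with a round boss 20 mm across, 5 mm proud, on the middle of its +x face (the front); plain back. Origin: centre of the lower edge, z to the top edge. Stands 20 mm deep in the block's slot, 1 mm play all round; the 50 mm above are free to pinch by the side edges (40 mm apart along y). Top 80 mm above the table.
- plaque_mid (a point): The middle of the plaque: 35 mm above its lower edge, in the middle of its thickness; axes as the plaque's.
- tray: Fixed dark wooden tool tray 176 x 140 x 15 mm (x, y, z), floor 5 mm thick, walls 4 mm thick and 10 mm high above the floor, with three parallel compartments along its x: a brush lies in the middle one, a file in the one at +y, and the one at -y is empty. Origin: centre of the underside; z up.
- tray_empty (a point): Centre of the inner floor of the empty compartment, which is 168 mm long (along this frame's x) and 42 mm wide (y), walls 10 mm high; z up, 5 mm above the table.
- camera: Fixed stand of the inspection camera: base 120 x 100 mm, a round post behind the head up to 370 mm high; the head's pivot is 290 mm above the table and 28 mm behind the origin (+x). The camera faces the stand's -x side. Origin: table height, at the front edge of the base (base from x = 0 to 120 mm); z up.
- lens (a point): Centre of the front glass of the camera head (barrel 44 mm across, its stiff hinge 90 mm behind the glass). The camera looks along this frame's -x, 14 to 32 degrees below level; y level, z the camera's up. Plaque shown properly: its middle at x = -120 mm, y = 0, z = 0 in this frame, the plaque's x and z axes along this frame's x and z.
- bowl: White ceramic bowl, 100 mm across, 45 mm high; bystander. Origin: centre of the underside.
- tub: Brown clay tub, 90 mm across, 60 mm high; bystander. Origin: centre of the underside.
- bangle: Brass bangle lying flat, 72 mm across, 14 mm high; bystander. Origin: centre of the underside.
- weight: Small steel knobbed weight, 40 mm across and 40 mm high; bystander. Origin: centre of the underside.
- medal: Round silver blank lying flat, 44 mm across, 7 mm thick; bystander. Origin: centre of the underside.
- brush: Flat brush, 135 x 14 x 8 mm, lying in the middle compartment of the tray; bystander. Origin: near the middle of the underside, long axis x.
- file: Flat file with wooden handle, 140 x 14 x 9 mm, lying in the tray's +y compartment; bystander. Origin: near the middle of the underside, long axis x.
There are look-alikes about, which are no part of the job. Of the things shaped like the keeper, the brass one is meant. Several things look just like the block: the one meant starts farthest to the robot's left.

How it is judged:
On the way, in this order (a step that is already met when the one before it is completed fails the run):
1. the keeper bar is lowered into the empty compartment while still held (x of keeper in the frame of tray_empty between -0.02 and 0.02 m and y of keeper in the frame of tray_empty between -0.014 and 0.014 m and z of keeper in the frame of tray_empty below 0.02 m and contact force between the fingers and keeper above 1 N), for 0.02 s.
2. the keeper bar lies flat in the empty compartment, released (x of keeper in the frame of tray_empty between -0.011 and 0.011 m and y of keeper in the frame of tray_empty between -0.011 and 0.011 m and angle between the y axis of keeper and the x axis of tray_empty, either way round below 0.3 rad and z of keeper in the frame of tray_empty below 0.004 m and angle between keeper's own z axis and vertical below 0.08 rad and contact force between the fingers and keeper below 0.05 N), for 0.2 s.
At the end, for the whole second after the job is handed in: Keeper bar released, flat on the empty compartment's floor, within 11 mm of its centre; plaque held still by the fingers alone, over 10 cm up, its middle 120 +-15 mm before the lens and within 13 mm of its axis, bossed face square to the lens and top edge up to 0.16 rad (all of step 2 and x of plaque_mid in the frame of lens between -0.135 and -0.105 m and y of plaque_mid in the frame of lens between -0.013 and 0.013 m and z of plaque_mid in the frame of lens between -0.013 and 0.013 m and angle between the x axis of plaque and the x axis of lens, either way round below 0.16 rad and angle between the z axis of plaque and the z axis of lens, either way round below 0.16 rad and x of lens in the frame of plaque above 0.08 m and angle between plaque's own z axis and vertical below 1 rad and height (world z) of plaque above 0.1 m and contact force between the fingers and plaque above 1 N and contact force between plaque and block below 0.05 N and contact force between plaque and camera below 0.05 N and linear speed of plaque below 0.02 m/s); the arm keeps its last pose, push and grip.
It fails at once if the camera's setting is knocked (lens moved more than 8 mm) (distance of lens from where it was at the start of the episode above 0.008 m).
It fails at once if a bystander is moved more than 25 mm (distance of any of bowl, tub, bangle, weight, medal, brush, file from where it was at the start of the episode above 0.025 m).
It fails at once if the plaque or keeper bar is thrown or dropped (faster than 1.2 m/s) (linear speed of any of plaque, keeper above 1.2 m/s).
It also fails if it takes over 51 s, if anything falls off the work surface, if the arm or the gripper's body presses on something with over 40 N, if the wrist force passes 120 N, or if a joint passes its speed limit or range.

## Working session

There is one attempt and no reset: what is moved stays moved. The work goes in short steps, Python scripts to look and compute and a tool call to move; the robot and the scene stay as the last step left them, time stands still between calls to the robot, and variables do not carry over. Pictures are saved under pics/ and viewed, about 8 in all and at most 12, crops included, and the job is handed in when it is done.

Besides the shell and the picture viewer there is one more tool, called after ">>>" by a JSON object that holds its "api" and its "payload". drive_tool: Moves the arm, as the interface text tells. Its arguments: {"type":"object","properties":{"targets":{"type":"array","items":{"type":"number"}},"gripper":{"type":"number"}},"required":["targets"]}

```bash
mkdir -p pics; ls
python3 - <<'E'
from workcell import status,get_image,arm
import cv2,numpy as np,pickle
s=status.read_state();print(s); print(arm.pinch_z,[a for a in dir(arm) if a[0]!='_'])
for n in ("scene","top"):
    d=get_image(n);pickle.dump(d,open(f'{n}.pkl','wb'))
    cv2.imwrite(f'pics/{n}0.png',d["color"][:,:,::-1]);print(n,d["mtx"],d["position"],d["orientation"])
E
```

```text
pics
{'clock': 0.0, 'qpos': array([ 1.28000079e+00,  1.26389555e-01, -4.05908184e-02,  1.40538737e+00,
       -2.31465753e-05,  1.57082091e+00]), 'qvel': array([-4.01334841e-04,  2.83318216e-04, -9.80715300e-05, -5.04252918e-04,
        4.73705884e-05,  6.34846997e-04]), 'joint_torque': array([ 1.04614112e-04, -4.35915327e+01,  3.52923310e+01,  1.71832315e-02,
       -1.09441428e-04, -7.95053239e-06]), 'tool_pos': array([0.15041862, 0.50257886, 0.23053132]), 'orientation': array([[-9.58009050e-01,  2.86737645e-01, -4.28372460e-04],
       [ 2.86737964e-01,  9.58007857e-01, -1.51207686e-03],
       [-2.31851754e-05, -1.57141396e-03, -9.99998765e-01]]), 'wrist_force': array([ 0.33597073,  0.12915084, -0.21329773]), 'torque': array([ 0.00406327, -0.00961441, -0.00816813]), 'grip_width': 0.999616228120419}
0.0187 ['IKError', 'close_job', 'pinch_z']
scene [[602.2799028    0.         316.11171268]
 [  0.         602.2799028  245.60163339]
 [  0.           0.           1.        ]] [ 1.03756071 -0.55126233  1.18554778] [[ 0.71392966  0.55228047 -0.43045409]
 [ 0.70007873 -0.55074907  0.45449449]
 [ 0.01393624 -0.62582885 -0.7798359 ]]
top [[564.467533     0.         320.43426543]
 [  0.         564.467533   244.42916329]
 [  0.           0.           1.        ]] [0.29420356 0.02655735 1.37384213] [[ 0.02791639 -0.98211049  0.18622474]
 [-0.99918427 -0.03285428 -0.02348191]
 [ 0.02918011 -0.1854173  -0.98222652]]
```

View pics/scene0.png

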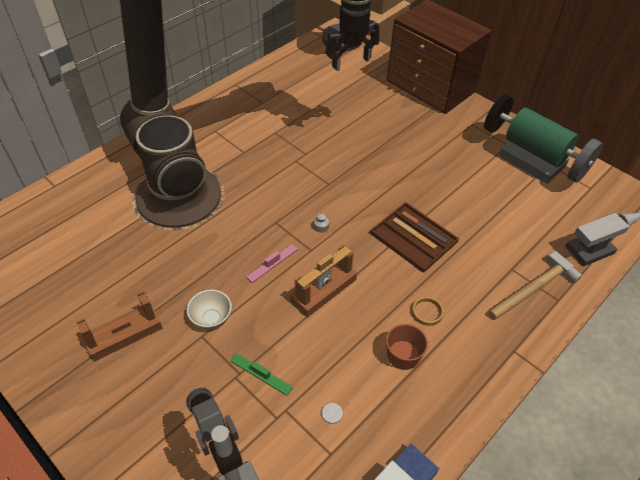

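View pics/top0.png

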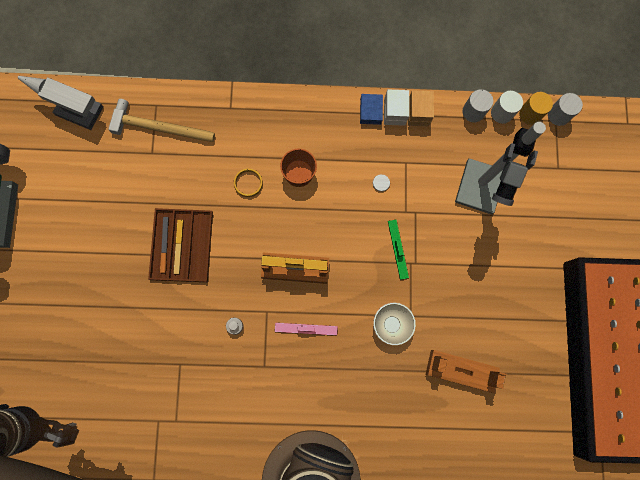

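Choices seen in top view: blocks are at (295,268) and (465,372). The one at (295,268) is farther left (+y), with the brass bar on it. Keeper look-alikes are pink (306,330) and green (398,250). One close crop sheet will check this.

```bash
cat > h.py <<'E'
import numpy as np,cv2,pickle
from workcell import status,get_image
def load(n): return pickle.load(open(n+'.pkl','rb'))
def grab(n,tag=None):
    d=get_image(n); pickle.dump(d,open((tag or n)+'.pkl','wb')); return d
def ray(d,uv):
    uv=np.atleast_2d(uv).astype(float)
    r=np.c_[uv,np.ones(len(uv))]@np.linalg.inv(d["mtx"]).T@np.array(d["orientation"]).T
    return np.array(d["position"]),r/np.linalg.norm(r,axis=1,keepdims=True)
def onz(d,uv,z):
    p,r=ray(d,uv); return p+r*((z-p[2])/r[:,2])[:,None]
def proj(d,P):
    c=(np.atleast_2d(P)-d["position"])@np.array(d["orientation"]); q=c@d["mtx"].T; return q[:,:2]/q[:,2:]
def tri(obs):
    A=np.zeros((3,3));b=np.zeros(3)
    for d,uv in obs:
        p,r=ray(d,uv);M=np.eye(3)-np.outer(r[0],r[0]);A+=M;b+=M@p
    x=np.linalg.solve(A,b); return x,[np.linalg.norm(proj(d,x)[0]-uv) for d,uv in obs]
def crop(d,x0,y0,x1,y1,s):
    im=cv2.resize(d["color"][y0:y1,x0:x1,::-1],None,fx=s,fy=s,interpolation=cv2.INTER_CUBIC)
    for x in range((x0+9)//10*10,x1,10): cv2.line(im,(int((x-x0+.5)*s),0),(int((x-x0+.5)*s),4 if x%50 else 14),(0,0,255),1)
    for y in range((y0+9)//10*10,y1,10): cv2.line(im,(0,int((y-y0+.5)*s)),(4 if y%50 else 14,int((y-y0+.5)*s)),(0,0,255),1)
    return im
E
python3 - <<'E'
from h import *
t=load('top');s=load('scene')
a=crop(t,450,110,550,220,4);b=crop(s,180,380,270,480,4)
c=crop(t,250,245,340,295,4);e=crop(s,285,240,370,315,4)
W=np.zeros((600,800,3),np.uint8)
for im,(y,x) in ((a[:300],(0,0)),(b[:300],(0,400)),(c[:,:400],(300,0)),(e[:,:400],(300,400))):
    h,w=im.shape[:2];h=min(h,600-y);w=min(w,800-x);W[y:y+h,x:x+w]=im[:h,:w]
cv2.imwrite('pics/c1.png',W)
m=cv2.cvtColor(t["color"],cv2.COLOR_RGB2HSV)
for n,d,z,box in (('top',t,.098,(250,245,340,285)),('scene',s,.098,(285,240,370,300))):
    h=cv2.cvtColor(d["color"],cv2.COLOR_RGB2HSV)
    k=((h[...,0]>17)&(h[...,0]<32)&(h[...,1]>130)&(h[...,2]>90)).astype(np.uint8)
    M=np.zeros_like(k);x0,y0,x1,y1=box;M[y0:y1,x0:x1]=k[y0:y1,x0:x1]
    cs,_=cv2.findContours(M,0,1);c=max(cs,key=cv2.contourArea);r=cv2.minAreaRect(c)
    print(n,r,onz(d,[r[0]],z)); print(onz(d,cv2.boxPoints(r),z).round(4).tolist())
# tray dark mask
v=((m[...,2]<95)).astype(np.uint8);M=np.zeros_like(v);M[195:295,140:225]=v[195:295,140:225]
M=cv2.morphologyEx(M,cv2.MORPH_CLOSE,np.ones((9,9)));cs,_=cv2.findContours(M,0,1);c=max(cs,key=cv2.contourArea);r=cv2.minAreaRect(c)
print('tray',r,onz(t,[r[0]],.015),onz(t,cv2.boxPoints(r),.015).round(4).tolist())
print(proj(t,[0,0,0]))
E
```

```text
top ((293.7617492675781, 262.5970153808594), (65.26873016357422, 9.356973648071289), 4.39870548248291) [[0.4918453  0.05579141 0.098     ]]
[[0.4844, 0.1305, 0.098], [0.506, 0.1298, 0.098], [0.4993, -0.0192, 0.098], [0.4777, -0.0182, 0.098]]
scene ((349.2500305175781, 250.25003051757812), (3.1622774600982666, 1.5811387300491333), 71.56504821777344) [[0.50077839 0.12682645 0.098     ]]
[[0.4963, 0.1275, 0.098], [0.4977, 0.131, 0.098], [0.5053, 0.1262, 0.098], [0.5038, 0.1226, 0.098]]
tray ((180.763916015625, 243.67337036132812), (59.47940444946289, 81.04885864257812), 3.9451863765716553) [[0.54233435 0.3339836  0.015     ]] [[0.4462, 0.4044, 0.015], [0.6465, 0.4076, 0.015], [0.6413, 0.2615, 0.015], [0.4408, 0.2622, 0.015]]
[[310.94863298 481.73994014]]
```

View pics/c1.png

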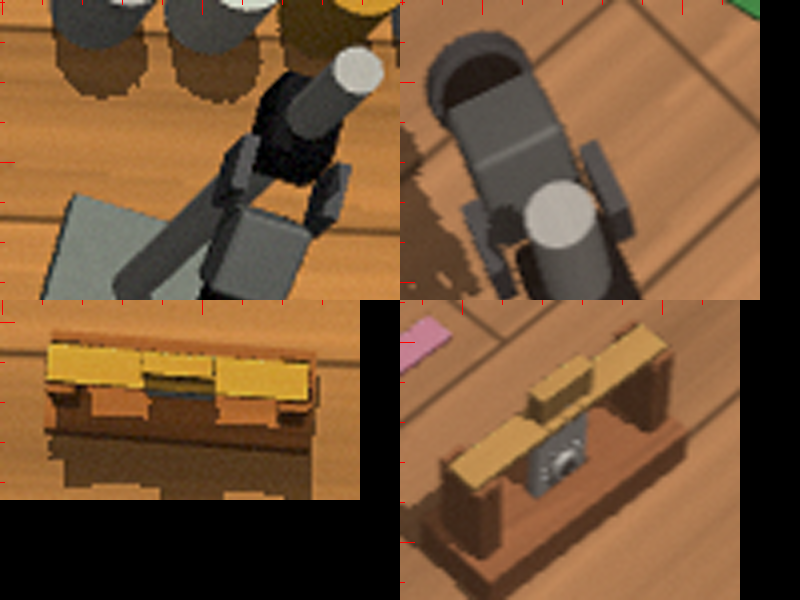

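The crop confirms it: the brass bar lies across the block's uprights, with the bossed plaque under it facing +x (scene ~ (320,283)). The mask measures 150 x 21.6 mm, which matches the bar. Next, the tray and the camera stand.

Run:
```python
from h import *
t=load('top');s=load('scene')
W=np.zeros((600,800,3),np.uint8)
for im,(y,x) in ((crop(t,140,200,220,292,4),(0,0)),(crop(s,365,200,465,275,4),(0,330)),(crop(t,450,150,540,220,3),(375,0)),(crop(s,180,385,290,460,4),(300,330))):
    h,w=im.shape[:2];h=min(h,600-y);w=min(w,800-x);W[y:y+h,x:x+w]=im[:h,:w]
cv2.imwrite('pics/c2.png',W)
```

```text
(no output)
```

View pics/c2.png

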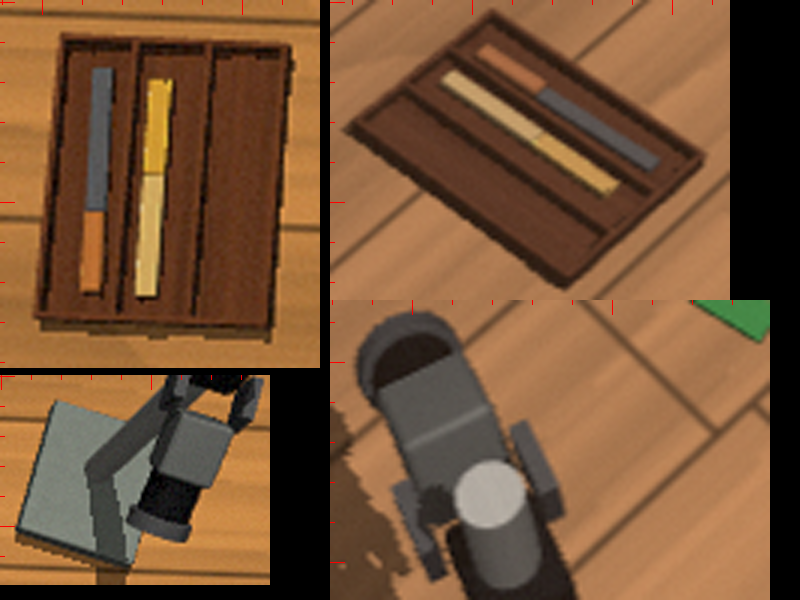

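The crop shows the tray rim clearly. In the top view its corners are about (155,208), (212,211), (207,281) and (149,279), and the empty compartment is on the right (-y). The camera base's front corners are at (455,201) and (493,213). The lens ring faces roughly -x. Next I turn these into numbers.

Run:
```python
from h import *
t=load('top');s=load('scene')
ct=np.array([(63,36),(290,46),(270,327),(38,317)])/4.+[139.5,199.5]
cs=(np.array([(495,12),(705,155),(565,287),(348,128)])-[330,0])/4.+[364.5,199.5]
for n,d,c in (('top',t,ct),('scene',s,cs)):
    P=onz(d,c,.015);print(n,P.round(4)[:,:2].tolist(),'c',P.mean(0),[round(np.linalg.norm(P[i]-P[i-1]),4) for i in range(4)])
# scene keeper mask by lower thresholds
h=cv2.cvtColor(s["color"],cv2.COLOR_RGB2HSV);print('hsv scene bar',h[262:270:2,310],h[255,340])
# keeper ends in scene (top face z .098): crop scale4 origin 285,240 at (400,300)
e=(np.array([(452,470),(468,487),(667,343),(645,325)])-[400,300])/4.+[284.5,239.5]
P=onz(s,e,.098);print('keep scene',P.round(4).tolist(),P.mean(0))
b=(np.array([(57,402),(17,530),(130,565)])-[0,375])/3.+[449.5,149.5]
for z in (.008,.012,.015):
    P=onz(t,b,z);print(z,P.round(4)[:,:2].tolist(),np.linalg.norm(P[0]-P[1]),np.linalg.norm(P[2]-P[1]))
# post top circle at z .37
pt=np.array([357,70])/4.+[449.5,109.5];ps=(np.array([559,214])-[400,0])/4.+[179.5,379.5]
print('post',onz(t,pt,.37),onz(s,ps,.37),tri([(t,pt),(s,ps)]))
```

```text
top [[0.6281, 0.4027], [0.6267, 0.2636], [0.4525, 0.2645], [0.4542, 0.4034]] c [0.54039497 0.33356756 0.015     ] [np.float64(0.1739), np.float64(0.1391), np.float64(0.1742), np.float64(0.1389)]
scene [[0.4567, 0.4039], [0.6285, 0.4024], [0.63, 0.2576], [0.4543, 0.2591]] c [0.54236502 0.33073947 0.015     ] [np.float64(0.1448), np.float64(0.1718), np.float64(0.1448), np.float64(0.1758)]
hsv scene bar [[ 13 135 170]
 [ 13 136 171]
 [ 13 137 173]
 [ 13 135 170]] [ 17 150 195]
keep scene [[0.4804, -0.0201, 0.098], [0.4947, -0.0219, 0.098], [0.504, 0.1301, 0.098], [0.4861, 0.1309, 0.098]] [0.49129663 0.05476235 0.098     ]
0.008 [[0.7893, -0.3784], [0.6753, -0.3422], [0.6484, -0.437]] 0.1196272940295661 0.09855519582334214
0.012 [[0.7879, -0.3772], [0.6742, -0.3411], [0.6474, -0.4356]] 0.11927695399811006 0.09826656745734089
0.015 [[0.7868, -0.3763], [0.6734, -0.3403], [0.6466, -0.4346]] 0.11901419897451795 0.09805009618283998
post [[ 0.72630514 -0.40743932  0.37      ]] [[ 0.72577759 -0.40887614  0.37      ]] (array([ 0.72607772, -0.40823129,  0.36958147]), [np.float64(0.3901452067726468), np.float64(0.5356973150986584)])
```

Run:
```python
from h import *
t=load('top');s=load('scene')
yaw=-.285;xs=np.array([np.cos(yaw),np.sin(yaw),0]);ys=np.array([-np.sin(yaw),np.cos(yaw),0]);piv=np.array([.6613,-.389,0])+.028*xs+[0,0,.29]
T=crop(t,470,170,540,215,5);S=crop(s,180,380,250,450,5)
for pd,col in ((16,(0,0,255)),(23,(0,255,0)),(30,(255,0,0))):
    p=np.radians(pd);xl=np.cos(p)*xs+np.sin(p)*np.array([0,0,1]);zl=np.cross(xl,ys);L=piv-.09*xl
    print(pd,L.round(4),proj(t,L).round(1),proj(s,L).round(1))
    a=np.linspace(0,2*np.pi,60);C=L+.022*(np.outer(np.cos(a),ys)+np.outer(np.sin(a),zl))
    for im,d,o in((T,t,(470,170)),(S,s,(180,380))):
        cv2.polylines(im,[np.int32((proj(d,C)-o+.5)*5)],True,col,1)
print(tri([(t,np.array([502.8,200.2])),(s,np.array([200,400.]))]))
W=np.zeros((350,720,3),np.uint8);W[:T.shape[0],:T.shape[1]]=T;W[:350,365:715]=S;cv2.imwrite('pics/c3.png',W)
```

```text
16 [ 0.6051 -0.3725  0.2652] [[503.6 202.1]] [[196.  391.6]]
23 [ 0.6087 -0.3736  0.2548] [[502.3 201.8]] [[197.8 396.1]]
30 [ 0.6134 -0.375   0.245 ] [[501.2 200.8]] [[199.7 401.1]]
(array([ 0.61391741, -0.37534805,  0.25060504]), [np.float64(0.579122958486601), np.float64(0.7291905837248654)])
```

View pics/c3.png

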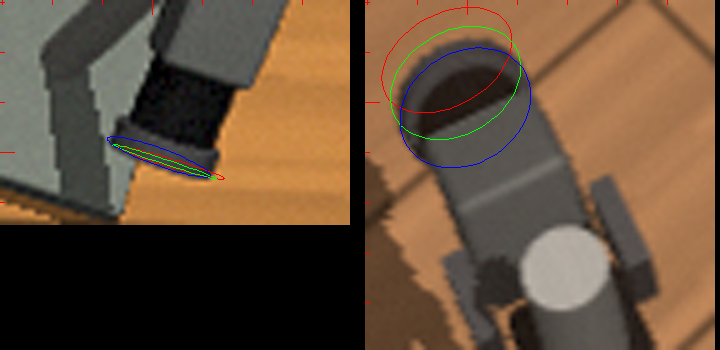

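The scene overlay puts the camera pitch at about 27.5° (rim between the 23° and 30° circles). Lens is about (0.612, -0.375, 0.248), yaw about -0.29. Now I move above the keeper.

>>> {"api": "drive_tool", "payload": {"targets": [-30.4,-22,2,0,-30.4,-22,2,0,-30.4,-22,2,0,-30.4,-22,2,0,-30.4,-22,2,0], "gripper": 45}}

```text
clock: 0.52
tool_pos: [0.265, 0.3524, 0.2208]
orientation: [[-0.958, 0.286, -0.0], [0.286, 0.958, -0.001], [0.0, -0.001, -1.0]]
wrist_force: [0.8, 0.2, 0.5]
grip_width: 0.531
```

>>> {"api": "drive_tool", "payload": {"targets": [-30.4,-22,2,0,-30.4,-22,2,0,-30.4,-22,2,0,-30.4,-22,2,0,-30.4,-22,2,0]}}

```text
clock: 0.93
tool_pos: [0.3792, 0.2033, 0.2111]
orientation: [[-0.958, 0.287, -0.0], [0.287, 0.958, -0.0], [0.0, -0.0, -1.0]]
wrist_force: [0.2, 0.5, 0.3]
grip_width: 0.525
```

>>> {"api": "drive_tool", "payload": {"targets": [-30.4,-22,2,0,-30.4,-22,2,0,-30.4,-22,2,0,-30.4,-22,2,0,-30.4,-22,2,0]}}

```text
clock: 1.35
tool_pos: [0.4933, 0.0542, 0.2009]
orientation: [[-0.958, 0.287, -0.0], [0.287, 0.958, 0.0], [0.0, -0.0, -1.0]]
wrist_force: [0.4, 0.1, -0.0]
grip_width: 0.529
```

>>> {"api": "drive_tool", "payload": {"targets": [0,0,0,0.12,0,0,0,0.12,0,0,0,0.12,0,0,0,0.12,0,0,0,0.12]}}

```text
clock: 1.77
tool_pos: [0.4926, 0.0558, 0.2008]
orientation: [[-0.624, 0.782, -0.001], [0.782, 0.624, -0.0], [0.001, -0.001, -1.0]]
wrist_force: [0.4, 0.4, 0.5]
grip_width: 0.524
```

>>> {"api": "drive_tool", "payload": {"targets": [0,0,0,0.12,0,0,0,0.12,0,0,0,0.12,0,0,0,0.12,0,0,0,0.12]}}

```text
clock: 2.18
tool_pos: [0.4925, 0.056, 0.2009]
orientation: [[-0.074, 0.997, -0.001], [0.997, 0.074, -0.0], [-0.0, -0.001, -1.0]]
wrist_force: [-0.3, 0.6, -0.3]
grip_width: 0.534
```

>>> {"api": "drive_tool", "payload": {"targets": [0,0,0,0.12,0,0,0,0.006,0,0,0,0,0,0,0,0]}}

```text
clock: 2.52
tool_pos: [0.4926, 0.056, 0.2011]
orientation: [[0.043, 0.999, -0.0], [0.999, -0.043, -0.0], [-0.0, -0.0, -1.0]]
wrist_force: [-0.3, -0.3, 0.2]
grip_width: 0.528
```

```bash
cat >> h.py <<'E'
def yaw(s=None):
    s=s or status.read_state(); y=s["orientation"][:,1]; return np.arctan2(y[1],y[0])
def delta(P):
    s=status.read_state(); return (np.array(s["orientation"]).T@(np.array(P)-s["tool_pos"])*1000).round(1)
def st():
    s=status.read_state();print('t',round(s["clock"],2),'p',s["tool_pos"].round(4),'yaw',round(yaw(s),4),'z',s["orientation"][:,2].round(3),'F',s["wrist_force"].round(1),'g',round(s["grip_width"]*85.4,1),'q',s["qpos"].round(2))
E
python3 - <<'E'
from h import *
st();print(delta([.4918,.0555,.2]))
d=grab('wrist','w1');print(d["position"],np.array(d["orientation"]).round(3).tolist())
im=d["color"][:,:,::-1].copy()
K=np.array([.4918,.0555,.098])
yv=np.array([.046,.999,0]);xv=np.array([.999,-.046,0])
C=[K+.011*a*xv+.075*b*yv for a,b in((1,1),(1,-1),(-1,-1),(-1,1))]
cv2.polylines(im,[np.int32(proj(d,C))],True,(0,0,255),1);cv2.imwrite('pics/w1.png',im)
E
```

```text
t 2.52 p [0.4926 0.056  0.2011] yaw -0.0431 z [-0. -0. -1.] F [-0.3 -0.3  0.2] g 45.1 q [ 0.11  0.07 -0.16  1.33  0.    1.73]
[-0.6 -0.8  1.1]
[0.4963272  0.12785825 0.34411093] [[0.999, -0.041, -0.013], [-0.043, -0.958, -0.284], [-0.001, 0.284, -0.959]]
```

View pics/w1.png

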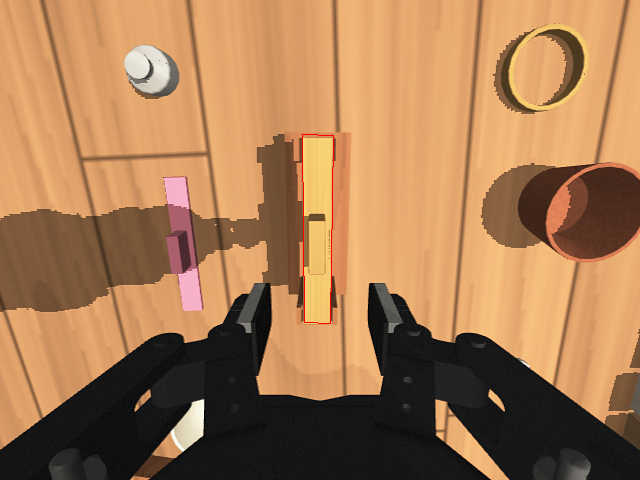

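The wrist view shows the brass bar, and my measured outline fits it exactly (302–334, 135–323). The fingers sit symmetric about it. Descend and grip.

>>> {"api": "drive_tool", "payload": {"targets": [-0.6,-0.8,30,0.003,0,0,30,0,0,0,25,0,0,0,14,0,0,0,0,0]}}

```text
clock: 2.98
tool_pos: [0.4896, 0.0552, 0.0989]
orientation: [[0.047, 0.999, -0.006], [0.999, -0.047, -0.001], [-0.001, -0.006, -1.0]]
wrist_force: [-0.6, 0.2, -0.0]
grip_width: 0.526
```

>>> {"api": "drive_tool", "payload": {"targets": [0,0,0,0,0,0,0,0,0,0,0,0,0,0,0,0,0,0,0,0], "gripper": 0}}

```text
clock: 3.4
tool_pos: [0.4927, 0.0556, 0.104]
orientation: [[0.049, 0.999, 0.002], [0.999, -0.049, 0.0], [0.001, 0.002, -1.0]]
wrist_force: [-2.5, 0.4, 6.2]
grip_width: 0.121
```

>>> {"api": "drive_tool", "payload": {"targets": [0,0,0,0,0,0,0,0,0,0,0,0]}}

```text
clock: 3.65
tool_pos: [0.4927, 0.0556, 0.104]
orientation: [[0.049, 0.999, 0.002], [0.999, -0.049, 0.0], [0.0, 0.002, -1.0]]
wrist_force: [-2.6, -0.7, 5.7]
grip_width: 0.124
```

>>> {"api": "drive_tool", "payload": {"targets": [0,0,-10,0,0,0,-20,0,0,0,-25,0,0,0,-25,0,0,0,-10,-0.05]}}

```text
clock: 4.07
tool_pos: [0.4932, 0.0556, 0.1964]
orientation: [[-0.001, 1.0, 0.005], [1.0, 0.001, 0.0], [0.0, 0.005, -1.0]]
wrist_force: [0.8, 0.0, -2.4]
grip_width: 0.122
```

>>> {"api": "drive_tool", "payload": {"targets": [0,0,0,-0.1,0,0,0,-0.11,0,0,0,-0.11,0,0,0,-0.11,0,0,0,-0.11]}}

```text
clock: 4.48
tool_pos: [0.4921, 0.0555, 0.1931]
orientation: [[-0.52, 0.854, 0.001], [0.854, 0.52, -0.0], [-0.0, 0.001, -1.0]]
wrist_force: [-0.8, -0.3, -2.0]
grip_width: 0.125
```

>>> {"api": "drive_tool", "payload": {"targets": [0,0,0,-0.11,0,0,0,-0.11,0,0,0,-0.11,0,0,0,-0.11,0,0,0,-0.11]}}

```text
clock: 4.9
tool_pos: [0.492, 0.0555, 0.193]
orientation: [[-0.89, 0.457, 0.001], [0.457, 0.89, -0.0], [-0.0, 0.0, -1.0]]
wrist_force: [0.4, 0.3, -2.0]
grip_width: 0.12
```

>>> {"api": "drive_tool", "payload": {"targets": [0,0,0,-0.11,0,0,0,-0.11,0,0,0,-0.11,0,0,0,-0.11,0,0,0,-0.032]}}

```text
clock: 5.32
tool_pos: [0.4921, 0.0555, 0.193]
orientation: [[-1.0, 0.003, 0.001], [0.003, 1.0, -0.0], [-0.001, -0.0, -1.0]]
wrist_force: [0.3, -0.4, -2.7]
grip_width: 0.123
```

>>> {"api": "drive_tool", "payload": {"targets": [-3,15,0,0,-6,29,0,0,-6,29,0,0,-6,29,0,0,-6,29,0,0]}}

```text
clock: 5.73
tool_pos: [0.5202, 0.1875, 0.1931]
orientation: [[-1.0, 0.008, 0.001], [0.008, 1.0, 0.0], [-0.001, 0.0, -1.0]]
wrist_force: [1.3, 0.1, -2.2]
grip_width: 0.122
```

>>> {"api": "drive_tool", "payload": {"targets": [-6,29,0,0,-6,29,0,0,-6,29,0,0,-3,14,0,0,0,0,0,0]}}

```text
clock: 6.15
tool_pos: [0.5421, 0.2899, 0.192]
orientation: [[-1.0, 0.005, -0.0], [0.005, 1.0, 0.001], [0.0, 0.001, -1.0]]
wrist_force: [-0.3, -0.5, -2.1]
grip_width: 0.123
```

Run:
```python
from h import *
st();print(delta([.5408,.2876,.18]))
d=grab('wrist','w2');im=d["color"][:,:,::-1].copy()
R=lambda c,a,b,yw:[np.array(c)+p*a*np.array([np.cos(yw),np.sin(yw),0])+q*b*np.array([-np.sin(yw),np.cos(yw),0]) for p,q in((1,1),(1,-1),(-1,-1),(-1,1))]
cv2.polylines(im,[np.int32(proj(d,R([.541,.3325,.015],.088,.07,-.008)))],True,(0,0,255),1)
cv2.polylines(im,[np.int32(proj(d,R([.5407,.2875,.005],.084,.021,-.008)))],True,(255,0,0),1)
cv2.imwrite('pics/w2.png',im)
```

```text
t 6.15 p [0.5421 0.2899 0.192 ] yaw 1.5662 z [-0.     0.001 -1.   ] F [-0.3 -0.5 -2.1] g 10.5 q [0.49 0.3  0.09 1.36 0.   0.5 ]
[ 1.3 -2.3 12. ]
```

View pics/w2.png

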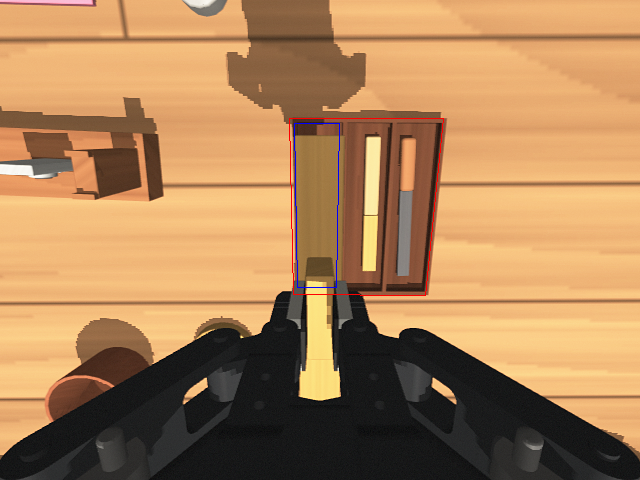

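The held bar is over the tray. The measured rim outline and the empty-compartment outline (295–341, 123–288) both fit to within about 2 px. Lower it.

>>> {"api": "drive_tool", "payload": {"targets": [1.3,-2,20,0.003,0,0,35,0,0,0,35,0,0,0,35,0,0,0,20,0]}}

```text
clock: 6.62
tool_pos: [0.5386, 0.2825, 0.0439]
orientation: [[-1.0, 0.012, -0.004], [0.012, 1.0, -0.003], [0.004, -0.003, -1.0]]
wrist_force: [-0.2, -0.7, -2.9]
grip_width: 0.123
```

>>> {"api": "drive_tool", "payload": {"targets": [0,0,12,0,0,0,6,0,0,0,4,0,0,0,2,0,0,0,1,0]}}

```text
clock: 7.03
tool_pos: [0.5414, 0.2854, 0.0237]
orientation: [[-1.0, 0.011, 0.002], [0.011, 1.0, 0.001], [-0.002, 0.001, -1.0]]
wrist_force: [-0.1, -0.4, -2.9]
grip_width: 0.12
```

>>> {"api": "drive_tool", "payload": {"targets": [0,0,1,0,0,0,1,0,0,0,0.5,0,0,0,0,0]}}

```text
clock: 7.37
tool_pos: [0.5406, 0.2852, 0.0201]
orientation: [[-1.0, 0.011, 0.001], [0.011, 1.0, 0.0], [-0.001, 0.0, -1.0]]
wrist_force: [0.1, 0.1, -2.1]
grip_width: 0.121
```

Run:
```python
from h import *
st();print(delta([.5408,.288,.017]))
```

```text
t 7.37 p [0.5406 0.2852 0.0201] yaw 1.5601 z [ 0.001  0.    -1.   ] F [ 0.1  0.1 -2.1] g 10.3 q [ 0.49  0.36 -0.21  1.   -0.    0.5 ]
[-0.2  2.8  3.1]
```

>>> {"api": "drive_tool", "payload": {"targets": [0,2.5,0,0,0,0,1,0,0,0,1,0,0,0,0.5,0,0,0,0,0]}}

```text
clock: 7.78
tool_pos: [0.5404, 0.2876, 0.0171]
orientation: [[-1.0, 0.011, -0.0], [0.011, 1.0, -0.0], [0.0, -0.0, -1.0]]
wrist_force: [-0.1, -0.4, -2.7]
grip_width: 0.122
```

>>> {"api": "drive_tool", "payload": {"targets": [0,0,0.5,0,0,0,0.5,0,0,0,0,0,0,0,0,0]}}

```text
clock: 8.12
tool_pos: [0.5404, 0.2876, 0.017]
orientation: [[-1.0, 0.011, 0.0], [0.011, 1.0, 0.0], [-0.0, 0.0, -1.0]]
wrist_force: [-2.8, -1.7, 5.9]
grip_width: 0.118
```

Contact with the floor is felt. Release and rise.

>>> {"api": "drive_tool", "payload": {"targets": [0,0,-0.5,0,0,0,0,0,0,0,0,0], "gripper": 19}}

```text
clock: 8.37
tool_pos: [0.5407, 0.2877, 0.0168]
orientation: [[-1.0, 0.011, 0.001], [0.011, 1.0, 0.0], [-0.001, 0.0, -1.0]]
wrist_force: [-0.3, 0.7, 0.3]
grip_width: 0.225
```

>>> {"api": "drive_tool", "payload": {"targets": [0,0,-2,0,0,0,-6,0,0,0,-15,0,0,0,-35,0,0,0,-40,0]}}

```text
clock: 8.78
tool_pos: [0.5389, 0.2868, 0.1139]
orientation: [[-1.0, 0.011, -0.004], [0.011, 1.0, -0.002], [0.004, -0.002, -1.0]]
wrist_force: [0.7, 1.1, 0.9]
grip_width: 0.223
```

>>> {"api": "drive_tool", "payload": {"targets": [0,0,-40,0,0,0,-40,0,0,0,0,0]}}

```text
clock: 9.03
tool_pos: [0.5432, 0.289, 0.2046]
orientation: [[-1.0, 0.011, 0.012], [0.011, 1.0, 0.006], [-0.012, 0.006, -1.0]]
wrist_force: [-0.0, 0.2, 0.6]
grip_width: 0.226
```

Run:
```python
from h import *
st()
w=grab('wrist','w3');t=grab('top','t3')
im=crop(w,240,90,460,400,1.9)
W=np.zeros((600,800,3),np.uint8);W[:im.shape[0],:im.shape[1]]=im[:600]
b=crop(t,140,200,220,292,4.5);W[:b.shape[0],430:430+b.shape[1]]=b
c=crop(t,250,240,340,285,4);W[420:600,430:790]=c
cv2.imwrite('pics/c4.png',W)
h=cv2.cvtColor(t["color"],cv2.COLOR_RGB2HSV);M=np.zeros(h.shape[:2],np.uint8)
k=((h[...,0]>17)&(h[...,0]<32)&(h[...,1]>130)&(h[...,2]>70));M[200:292,188:220]=k[200:292,188:220]
cs,_=cv2.findContours(M,0,1)
for c in sorted(cs,key=cv2.contourArea)[-2:]: 
    r=cv2.minAreaRect(c);print(r,onz(t,[r[0]],.011),onz(t,cv2.boxPoints(r),.011).round(4)[:,:2].tolist())
```

```text
t 9.03 p [0.5432 0.289  0.2046] yaw 1.56 z [ 0.012  0.006 -1.   ] F [-0.   0.2  0.6] g 19.3 q [ 0.49  0.29  0.1   1.37 -0.    0.5 ]
((200.5689697265625, 239.67242431640625), (8.885866165161133, 30.145509719848633), 4.763641834259033) [[0.55462035 0.28752649 0.011     ]] [[0.5179, 0.2988], [0.5929, 0.2979], [0.5918, 0.2761], [0.5168, 0.2773]]
```

View pics/c4.png

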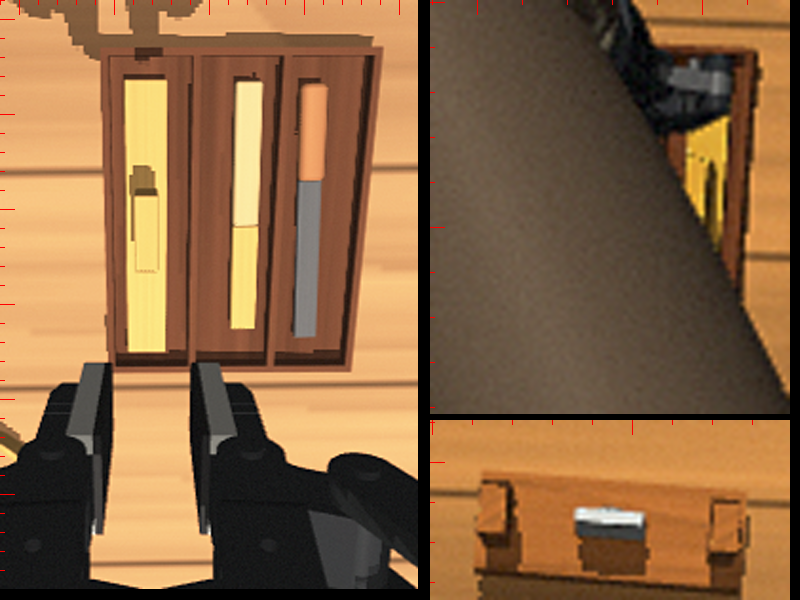

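The keeper lies flat and centred in the compartment (wrist crop 125–168 within 111–190). The plaque's top edge shows in the top view at about (292,252). Measure it.

Run:
```python
from h import *
t=load('t3');h=cv2.cvtColor(t["color"],cv2.COLOR_RGB2HSV)
M=np.zeros(h.shape[:2],np.uint8);k=(h[...,1]<60)&(h[...,2]>120);M[250:285,275:310]=k[250:285,275:310]
ys,xs=np.nonzero(M);print(xs.min(),xs.max(),ys.min(),ys.max())
for y in range(ys.min()-1,ys.max()+8):print(y,h[y,280:302:3,1].tolist(),h[y,280:302:3,2].tolist())
cs,_=cv2.findContours(M,0,1);c=max(cs,key=cv2.contourArea);r=cv2.minAreaRect(c);print(r,onz(t,[r[0]],.08),onz(t,cv2.boxPoints(r),.08).round(4)[:,:2].tolist())
st();print(delta([.4918,.0555,.2]))
```

```text
286 303 262 266
261 [182, 197, 184, 169, 169, 141, 187, 186] [185, 180, 184, 184, 184, 161, 185, 193]
262 [183, 179, 72, 37, 12, 11, 128, 171] [183, 189, 195, 214, 191, 184, 173, 182]
263 [189, 189, 38, 7, 8, 8, 7, 33] [181, 179, 200, 228, 221, 226, 231, 216]
264 [182, 186, 39, 8, 8, 7, 8, 3] [186, 185, 198, 229, 226, 227, 225, 230]
265 [183, 187, 123, 13, 11, 8, 4, 7] [191, 188, 110, 97, 170, 234, 230, 229]
266 [185, 193, 128, 16, 9, 26, 25, 9] [181, 178, 106, 62, 55, 50, 62, 82]
267 [186, 181, 154, 4, 16, 21, 16, 16] [182, 185, 98, 65, 63, 62, 62, 63]
268 [189, 191, 186, 12, 4, 12, 8, 0] [182, 182, 115, 63, 62, 65, 67, 66]
269 [185, 178, 186, 169, 138, 115, 42, 4] [185, 186, 180, 86, 76, 62, 66, 65]
270 [192, 186, 199, 197, 200, 207, 199, 208] [183, 184, 186, 96, 97, 96, 86, 86]
271 [191, 187, 190, 182, 197, 187, 185, 177] [184, 183, 184, 94, 92, 94, 99, 98]
272 [183, 188, 183, 170, 201, 185, 192, 182] [185, 183, 189, 99, 95, 98, 97, 98]
273 [184, 188, 189, 187, 182, 172, 179, 172] [186, 189, 192, 97, 101, 98, 97, 101]
((294.49310302734375, 263.5827941894531), (17.024324417114258, 3.570955991744995), 4.763641834259033) [[0.4923812  0.05442813 0.08      ]] [[0.4892, 0.0743], [0.4976, 0.0739], [0.4955, 0.0345], [0.4872, 0.035]]
t 9.13 p [0.5416 0.2882 0.1978] yaw 1.56 z [ 0.005  0.002 -1.   ] F [ 0.6 -1.  -1.6] g 18.9 q [ 0.49  0.29  0.09  1.37 -0.    0.5 ]
[  47.3 -233.3   -3. ]
```

>>> {"api": "drive_tool", "payload": {"targets": [5.9,-29.3,0,0,5.9,-29.3,0,0,5.9,-29.3,0,0,5.9,-29.3,0,0,5.9,-29.3,0,0], "gripper": 62}}

```text
clock: 9.55
tool_pos: [0.508, 0.14, 0.1931]
orientation: [[-1.0, 0.01, -0.003], [0.01, 1.0, -0.001], [0.003, -0.001, -1.0]]
wrist_force: [0.8, -0.3, -0.2]
grip_width: 0.729
```

>>> {"api": "drive_tool", "payload": {"targets": [5.9,-29.3,0,0,5.9,-29.3,0,0,5.9,-29.3,0,0.035,0,0,0,0,0,0,0,0]}}

```text
clock: 9.97
tool_pos: [0.4898, 0.0525, 0.1937]
orientation: [[-0.999, 0.048, -0.002], [0.048, 0.999, -0.0], [0.002, -0.0, -1.0]]
wrist_force: [1.0, 0.3, 0.2]
grip_width: 0.729
```

>>> {"api": "drive_tool", "payload": {"targets": [0,0,0,0]}}

```text
clock: 10.05
tool_pos: [0.4904, 0.0537, 0.1939]
orientation: [[-0.999, 0.046, -0.001], [0.046, 0.999, 0.0], [0.001, 0.0, -1.0]]
wrist_force: [0.4, -0.2, -0.6]
grip_width: 0.724
```

Run:
```python
from h import *
st();print(delta([.492,.0545,.041]))
```

```text
t 10.05 p [0.4904 0.0537 0.1939] yaw 1.5246 z [-0.001  0.    -1.   ] F [ 0.4 -0.2 -0.6] g 61.8 q [ 0.11  0.07 -0.18  1.32  0.    0.16]
[ -1.8   0.9 152.9]
```

>>> {"api": "drive_tool", "payload": {"targets": [-1.3,0.5,20,0,0,0,35,0,0,0,35,0,0,0,30,0,0,0,15,0]}}

```text
clock: 10.47
tool_pos: [0.4897, 0.0552, 0.0554]
orientation: [[-0.999, 0.044, -0.006], [0.044, 0.999, -0.0], [0.006, -0.001, -1.0]]
wrist_force: [-0.2, -0.5, -0.3]
grip_width: 0.724
```

>>> {"api": "drive_tool", "payload": {"targets": [0,0,10,0,0,0,7,0,0,0,0,0,0,0,0,0,0,0,0,0]}}

```text
clock: 10.88
tool_pos: [0.4915, 0.0546, 0.043]
orientation: [[-0.999, 0.046, -0.001], [0.046, 0.999, 0.0], [0.001, 0.0, -1.0]]
wrist_force: [-4.0, 1.2, -2.1]
grip_width: 0.724
```

Run:
```python
from h import *
st();print(delta([.492,.0545,.041]))
```

```text
t 10.88 p [0.4915 0.0546 0.043 ] yaw 1.5253 z [-0.001  0.    -1.   ] F [-4.   1.2 -2.1] g 61.8 q [ 0.11  0.14 -0.44  0.99  0.    0.16]
[-0.5 -0.   2. ]
```

>>> {"api": "drive_tool", "payload": {"targets": [0,0,0,0,0,0,0,0,0,0,0,0,0,0,0,0,0,0,0,0], "gripper": 20}}

```text
clock: 11.3
tool_pos: [0.4936, 0.0542, 0.044]
orientation: [[-0.999, 0.046, 0.003], [0.046, 0.999, 0.0], [-0.003, 0.0, -1.0]]
wrist_force: [1.4, -0.7, 4.6]
grip_width: 0.455
```

>>> {"api": "drive_tool", "payload": {"targets": [0,0,0,0,0,0,0,0]}}

```text
clock: 11.47
tool_pos: [0.4935, 0.0542, 0.0439]
orientation: [[-0.999, 0.046, 0.003], [0.046, 0.999, 0.0], [-0.003, 0.0, -1.0]]
wrist_force: [0.5, -0.2, 5.9]
grip_width: 0.459
```

Run:
```python
from h import *
st()
```

```text
t 11.47 p [0.4935 0.0542 0.0439] yaw 1.525 z [ 0.003  0.    -1.   ] F [ 0.5 -0.2  5.9] g 39.2 q [ 0.11  0.14 -0.44  0.98 -0.    0.16]
```

>>> {"api": "drive_tool", "payload": {"targets": [0,0,-4,0,0,0,-5,0,0,0,-4,0,0,0,0,0,0,0,0,0]}}

```text
clock: 11.88
tool_pos: [0.4922, 0.0542, 0.0561]
orientation: [[-0.999, 0.046, 0.0], [0.046, 0.999, 0.0], [-0.0, 0.0, -1.0]]
wrist_force: [0.8, -0.0, -1.4]
grip_width: 0.461
```

>>> {"api": "drive_tool", "payload": {"targets": [3,0,0,0,3,0,0,0,3,0,0,0,3,0,0,0,0,0,0,0]}}

```text
clock: 12.3
tool_pos: [0.4836, 0.0546, 0.0568]
orientation: [[-0.999, 0.046, 0.008], [0.046, 0.999, -0.001], [-0.008, -0.0, -1.0]]
wrist_force: [12.7, -1.3, -5.4]
grip_width: 0.455
```

Run:
```python
from h import *
st()
```

```text
t 12.3 p [0.4836 0.0546 0.0568] yaw 1.5247 z [ 0.008 -0.001 -1.   ] F [12.7 -1.3 -5.4] g 38.9 q [ 0.11  0.11 -0.45  1.01 -0.    0.16]
```

>>> {"api": "drive_tool", "payload": {"targets": [3,0,0,0,3,0,0,0,3,0,0,0,3,0,0,0,0,0,0,0]}}

```text
clock: 12.72
tool_pos: [0.4724, 0.0552, 0.0572]
orientation: [[-0.999, 0.046, 0.009], [0.046, 0.999, -0.0], [-0.009, -0.0, -1.0]]
wrist_force: [12.4, -1.5, -5.6]
grip_width: 0.455
```

>>> {"api": "drive_tool", "payload": {"targets": [2,0,0,0,2,0,0,0,0,0,0,0]}}

```text
clock: 12.97
tool_pos: [0.4688, 0.0554, 0.0575]
orientation: [[-0.999, 0.046, 0.01], [0.046, 0.999, -0.0], [-0.01, 0.0, -1.0]]
wrist_force: [12.5, -0.8, -3.3]
grip_width: 0.458
```

Run:
```python
from h import *
st(); w=grab('wrist','w4');s=grab('scene','s4')
a=crop(s,270,225,390,325,4);W=np.zeros((480,800,3),np.uint8);W[:400,:480]=a[:400,:480]
b=crop(w,220,200,420,440,1.6);W[:b.shape[0],480:]=b[:,:320];cv2.imwrite('pics/c5.png',W)
```

```text
t 12.97 p [0.4688 0.0554 0.0575] yaw 1.5246 z [ 0.01 -0.   -1.  ] F [12.5 -0.8 -3.3] g 39.1 q [ 0.12  0.08 -0.48  1.   -0.    0.16]
```

View pics/c5.png

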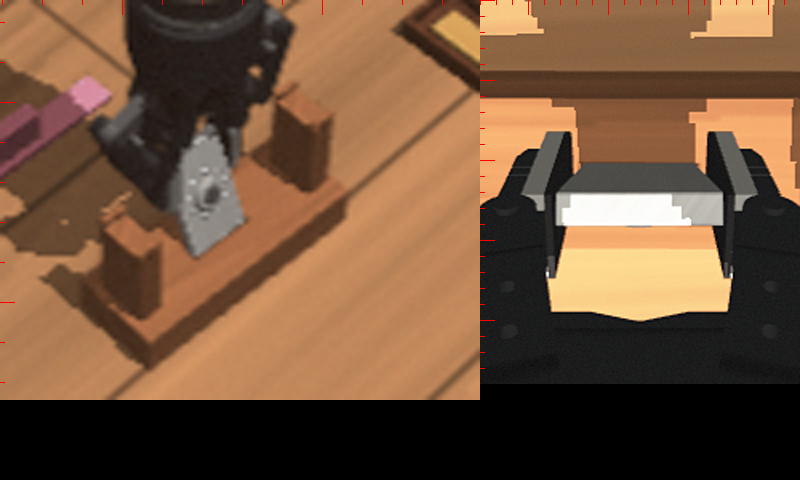

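The plaque is now tilted back in the fingers, boss face visible (scene crop around (208,190)) and lower edge still at the slot. The 23 mm shift implies a tilt of about 27°. Unload, lift and turn.

>>> {"api": "drive_tool", "payload": {"targets": [-3,0,0,0,0,0,-4,0,0,0,-8,0,0,0,-15,0,0,0,-25,0]}}

```text
clock: 13.48
tool_pos: [0.4641, 0.0551, 0.1059]
orientation: [[-0.999, 0.046, -0.007], [0.046, 0.999, -0.001], [0.007, -0.001, -1.0]]
wrist_force: [0.1, 0.8, -3.1]
grip_width: 0.452
```

>>> {"api": "drive_tool", "payload": {"targets": [0,0,-30,0,0,0,-30,0,0,0,-30,0,0,0,-15,0.05,0,0,0,0.08]}}

```text
clock: 13.9
tool_pos: [0.4677, 0.0555, 0.2167]
orientation: [[-0.984, 0.177, 0.004], [0.177, 0.984, 0.001], [-0.004, 0.001, -1.0]]
wrist_force: [0.0, 0.0, -1.1]
grip_width: 0.458
```

>>> {"api": "drive_tool", "payload": {"targets": [0,0,0,0.08,0,0,0,0.035,0,0,0,0,0,0,0,0]}}

```text
clock: 14.23
tool_pos: [0.4662, 0.0553, 0.2125]
orientation: [[-0.958, 0.286, -0.002], [0.286, 0.958, -0.0], [0.002, -0.001, -1.0]]
wrist_force: [-1.1, -0.4, -2.4]
grip_width: 0.456
```

Run:
```python
from h import *
st();print(delta([.475,-.334,.21]))
```

```text
t 14.23 p [0.4662 0.0553 0.2125] yaw 1.2812 z [-0.002 -0.    -1.   ] F [-1.1 -0.4 -2.4] g 38.9 q [ 0.12  0.02 -0.19  1.36  0.    0.41]
[-119.6 -370.6    2.5]
```

>>> {"api": "drive_tool", "payload": {"targets": [-5,-15,0,0,-9,-28,0,0,-9,-28,0,0,-9,-28,0,0,-9,-28,0,0]}}

```text
clock: 14.65
tool_pos: [0.4692, -0.0791, 0.2126]
orientation: [[-0.959, 0.285, -0.001], [0.285, 0.959, 0.0], [0.001, -0.0, -1.0]]
wrist_force: [0.6, 0.3, -2.5]
grip_width: 0.456
```

>>> {"api": "drive_tool", "payload": {"targets": [-9,-28,0,0,-9,-28,0,0,-9,-28,0,0,-9,-28,0,0,-9,-28,0,0]}}

```text
clock: 15.07
tool_pos: [0.4722, -0.2263, 0.2125]
orientation: [[-0.958, 0.286, -0.001], [0.286, 0.958, 0.001], [0.001, 0.0, -1.0]]
wrist_force: [0.4, -0.4, -1.2]
grip_width: 0.457
```

>>> {"api": "drive_tool", "payload": {"targets": [-9,-28,0,0,-9,-28,0,0,-9,-28,0,0,-7,-20,0,0,0,0,0,0]}}

```text
clock: 15.48
tool_pos: [0.4751, -0.3379, 0.2116]
orientation: [[-0.957, 0.289, -0.002], [0.289, 0.957, -0.0], [0.001, -0.001, -1.0]]
wrist_force: [-0.3, 0.8, -3.3]
grip_width: 0.454
```

>>> {"api": "drive_tool", "payload": {"targets": [0,0,0,0,0,0,0,0]}}

```text
clock: 15.65
tool_pos: [0.4753, -0.3339, 0.2123]
orientation: [[-0.958, 0.286, -0.001], [0.286, 0.958, 0.001], [0.001, 0.001, -1.0]]
wrist_force: [1.1, 0.0, -2.4]
grip_width: 0.458
```

Run:
```python
from h import *
st();print(delta([.502,-.3416,.189]))
w=grab('wrist','w5');s=grab('scene','s5')
W=np.zeros((600,800,3),np.uint8)
a=crop(s,110,310,270,450,2.5);W[:350,:400]=a[:350,:400]
t=grab('top','t5');c=crop(t,440,130,560,230,3.3);W[:330,400:796]=c[:330,:396]
b=cv2.resize(w["color"][:,:,::-1],(320,240));W[355:595,:320]=b;cv2.imwrite('pics/c6.png',W)
b=crop(w,220,0,420,240,1);W[355:595,400:600]=b;cv2.imwrite('pics/c6.png',W)
```

```text
t 15.65 p [ 0.4753 -0.3339  0.2123] yaw 1.2805 z [-0.001  0.001 -1.   ] F [ 1.1  0.  -2.4] g 39.1 q [-0.61  0.23  0.05  1.39  0.   -0.32]
[-27.9   0.2  23.3]
```

View pics/c6.png

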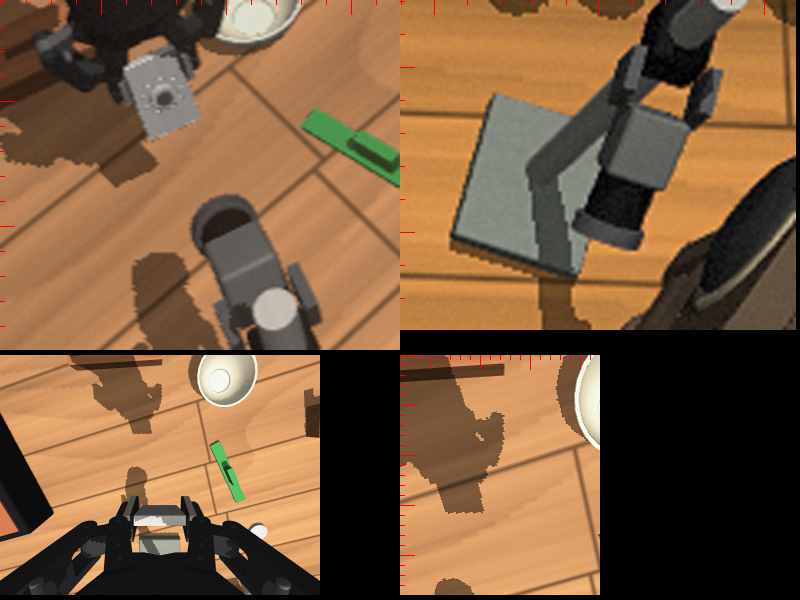

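The plaque is held securely, boss face towards the camera and top edge up, with everything on the bench still in place. I move to the shown pose and measure the tilt from the scene view.

>>> {"api": "drive_tool", "payload": {"targets": [-6,0,6,0,-8,0,7,0,-8,0,6,0,-6,0,4,0,0,0,0,0]}}

```text
clock: 16.22
tool_pos: [0.5034, -0.3423, 0.1876]
orientation: [[-0.958, 0.286, -0.002], [0.286, 0.958, 0.001], [0.002, 0.001, -1.0]]
wrist_force: [0.4, 0.5, -3.0]
grip_width: 0.453
```

>>> {"api": "drive_tool", "payload": {"targets": [0,0,0,0,0,0,0,0,0,0,0,0]}}

```text
clock: 16.47
tool_pos: [0.5024, -0.3426, 0.19]
orientation: [[-0.958, 0.287, 0.0], [0.287, 0.958, -0.0], [-0.0, -0.0, -1.0]]
wrist_force: [0.7, 0.3, -2.6]
grip_width: 0.455
```

Run:
```python
from h import *
st();s=grab('scene','s6');S=status.read_state()
x0,y0,k=140,310,7
im=crop(s,x0,y0,250,395,k)
pin=S["tool_pos"]-.0187*S["orientation"][:,2]
ys=S["orientation"][:,1];xs=np.array([ys[1],-ys[0],0])
for pd,col in ((20,(0,0,255)),(28,(0,255,0)),(36,(255,0,0))):
    p=np.radians(pd);xl=np.cos(p)*xs+np.sin(p)*np.array([0,0,1]);zl=np.cross(xl,ys);o=pin-.0526*zl
    C=[o+.004*xl+a*.02*ys+b*zl for a,b in((-1,0),(1,0),(1,.07),(-1,.07))]
    cv2.polylines(im,[np.int32((proj(s,C)-[x0,y0]+.5)*k)],True,col,1)
    B=o+.009*xl+.035*zl;cv2.circle(im,tuple(map(int,(proj(s,B)[0]-[x0,y0]+.5)*k)),4,col,1);print(pd,(o+.035*zl).round(4),proj(s,C[:2]).round(1).tolist())
cv2.imwrite('pics/c7.png',im)
```

```text
t 16.47 p [ 0.5024 -0.3426  0.19  ] yaw 1.2799 z [ 0. -0. -1.] F [ 0.7  0.3 -2.6] g 38.8 q [-0.6   0.29  0.07  1.35 -0.   -0.31]
20 [ 0.5081 -0.3443  0.1924] [[176.0, 383.4], [196.4, 373.9]]
28 [ 0.5103 -0.345   0.1934] [[177.0, 385.4], [197.5, 375.9]]
36 [ 0.5123 -0.3456  0.1947] [[177.7, 387.0], [198.4, 377.4]]
```

View pics/c7.png

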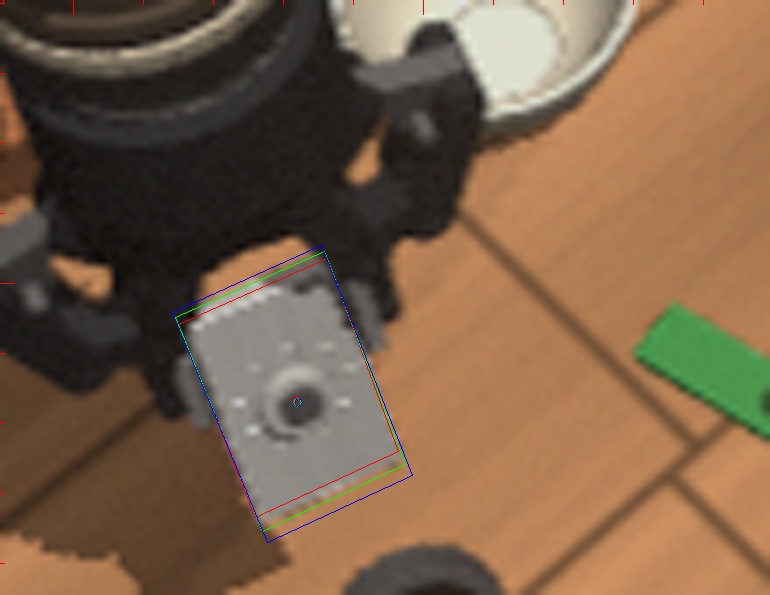

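The 28° outline fits the lower edge and the boss ((300,405) vs predicted (297,402)), but the top edge falls slightly inside. I measure the edges numerically to pin the tilt down.

Run:
```python
from h import *
s=load('s6');S=status.read_state();g=s["color"].astype(np.float32);h=g.max(2)-g.min(2)
pin=S["tool_pos"]-.0187*S["orientation"][:,2];ys=S["orientation"][:,1];xs=np.array([ys[1],-ys[0],0])
p=np.radians(26);xl=np.cos(p)*xs+np.sin(p)*np.array([0,0,1]);zl=np.cross(xl,ys);o=pin-.0526*zl+.004*xl
z=np.arange(-.010,.084,.002)
V=[];C=[]
for a in (-.014,-.011,.011,.014):
    uv=proj(s,o+a*ys+z[:,None]*zl).astype(np.float32)
    V.append(cv2.remap(g.mean(2),uv[:,:1],uv[:,1:],1)[:,0]);C.append(cv2.remap(h,uv[:,:1],uv[:,1:],1)[:,0])
for i,q in enumerate(z):print(round(q*1000),[int(v[i]) for v in V],[int(c[i]) for c in C])
A=[];
for pd in (16,20,24,28,32,36):
    p=np.radians(pd);x2=np.cos(p)*xs+np.sin(p)*np.array([0,0,1]);z2=np.cross(x2,ys);o2=pin-.0526*z2+.004*x2
    dirn=proj(s,o+.07*zl)[0]-proj(s,o)[0];n=np.linalg.norm(dirn);u=dirn/n
    f=lambda P:((proj(s,P)[0]-proj(s,o)[0])@u)/n*70
    print(pd,'bottom',round(f(o2),1),'top',round(f(o2+.07*z2),1),'topback',round(f(o2+.07*z2-.008*x2),1))
```

```text
-10 [129, 128, 128, 128] [94, 93, 93, 92]
-8 [132, 129, 128, 129] [93, 94, 93, 92]
-6 [134, 131, 129, 129] [95, 94, 93, 93]
-4 [133, 132, 127, 128] [96, 95, 93, 93]
-2 [132, 130, 129, 128] [94, 91, 92, 90]
0 [129, 120, 132, 130] [69, 69, 72, 78]
2 [133, 137, 135, 135] [27, 24, 29, 24]
4 [139, 138, 136, 137] [8, 10, 8, 11]
6 [139, 138, 135, 138] [8, 7, 8, 9]
8 [139, 139, 136, 138] [10, 7, 9, 8]
10 [139, 139, 137, 137] [10, 9, 9, 9]
12 [140, 138, 136, 136] [9, 9, 8, 9]
14 [139, 138, 136, 136] [9, 9, 9, 9]
16 [138, 138, 136, 138] [9, 9, 9, 9]
18 [138, 138, 137, 137] [9, 9, 9, 9]
20 [139, 137, 135, 137] [9, 9, 9, 9]
22 [140, 137, 132, 137] [9, 9, 8, 9]
24 [140, 135, 154, 136] [8, 8, 8, 9]
26 [137, 134, 164, 137] [8, 8, 9, 10]
28 [145, 138, 136, 137] [7, 6, 9, 8]
30 [168, 140, 138, 137] [4, 7, 9, 9]
32 [141, 126, 135, 133] [9, 7, 10, 9]
34 [138, 127, 128, 139] [9, 8, 10, 9]
36 [140, 135, 131, 144] [7, 8, 9, 10]
38 [159, 139, 136, 137] [5, 8, 8, 10]
40 [165, 139, 136, 136] [4, 8, 8, 9]
42 [139, 139, 138, 144] [9, 7, 9, 9]
44 [139, 139, 156, 144] [9, 7, 10, 9]
46 [139, 138, 140, 138] [10, 8
[... 193 characters left out ...]

58 [140, 139, 137, 137] [8, 7, 9, 9]
60 [140, 138, 133, 125] [8, 8, 8, 8]
62 [141, 139, 84, 89] [9, 8, 6, 7]
64 [148, 151, 72, 73] [9, 7, 5, 6]
66 [161, 179, 91, 92] [9, 6, 6, 7]
68 [131, 172, 102, 101] [9, 10, 9, 9]
70 [95, 157, 107, 105] [13, 19, 29, 22]
72 [56, 116, 130, 126] [16, 70, 86, 79]
74 [37, 99, 135, 132] [11, 67, 98, 94]
76 [27, 78, 138, 126] [5, 48, 100, 90]
78 [28, 51, 105, 87] [3, 26, 75, 56]
80 [24, 30, 43, 37] [6, 10, 27, 13]
82 [21, 24, 24, 29] [9, 6, 9, 7]
16 bottom 6.5 top 67.0 topback 73.7
20 bottom 3.7 top 68.3 topback 74.4
24 bottom 1.2 top 69.4 topback 75.0
28 bottom -1.1 top 70.5 topback 75.5
32 bottom -3.2 top 71.6 topback 75.9
36 bottom -4.9 top 72.5 topback 76.3
```

The scene measurements disagree: silhouette length gives about 20°, the dot ring about 23°, and the lower edge about 26°. The wrist camera sees the plaque's top and back face steeply foreshortened, so I use it as an independent tilt check.

Run:
```python
from h import *
w=grab('wrist','w6');S=status.read_state();st()
pin=S["tool_pos"]-.0187*S["orientation"][:,2];ys=S["orientation"][:,1];xs=np.array([ys[1],-ys[0],0])
for sl in (.0526,.056):
  for pd in (12,16,20,24,28):
    p=np.radians(pd);xl=np.cos(p)*xs+np.sin(p)*np.array([0,0,1]);zl=np.cross(xl,ys);o=pin-sl*zl
    P=[o+.07*zl+.004*xl,o+.07*zl-.004*xl,o-.004*xl]
    print(sl,pd,'topfront,topback,botback',proj(w,P).round(1).tolist(),'widths top',round(np.ptp(proj(w,[P[1]+.02*ys,P[1]-.02*ys])[:,0]),1),'bot',round(np.ptp(proj(w,[P[2]+.02*ys,P[2]-.02*ys])[:,0]),1))
g=w["color"].astype(int)
for y in range(285,350):print(y,g[y,300:341:20].tolist(),end=' | ' if y%2 else '\n')
im=crop(w,240,260,400,370,5);cv2.imwrite('pics/c8.png',im)
```

```text
t 16.57 p [ 0.5024 -0.3426  0.1902] yaw 1.2798 z [ 0. -0. -1.] F [ 0.2  0.4 -2.7] g 39.0 q [-0.6   0.29  0.07  1.35 -0.   -0.31]
0.0526 12 topfront,topback,botback [[320.2, 342.9], [320.2, 321.7], [319.8, 281.4]] widths top 109.2 bot 69.5
0.0526 16 topfront,topback,botback [[320.2, 339.9], [320.2, 318.2], [319.8, 287.6]] widths top 109.0 bot 69.3
0.0526 20 topfront,topback,botback [[320.2, 336.8], [320.2, 314.7], [319.8, 293.9]] widths top 108.7 bot 69.2
0.0526 24 topfront,topback,botback [[320.2, 333.6], [320.2, 311.3], [319.8, 300.3]] widths top 108.4 bot 69.2
0.0526 28 topfront,topback,botback [[320.2, 330.2], [320.2, 307.9], [319.8, 306.8]] widths top 108.0 bot 69.4
0.056 12 topfront,topback,botback [[320.2, 339.4], [320.2, 318.7], [319.8, 280.1]] widths top 106.2 bot 68.2
0.056 16 topfront,topback,botback [[320.2, 337.1], [320.2, 315.9], [319.8, 286.7]] widths top 106.0 bot 68.1
0.056 20 topfront,topback,botback [[320.2, 334.7], [320.2, 313.2], [319.8, 293.3]] widths top 105.8 bot 68.0
0.056 24 topfront,topback,botback [[320.2, 332.2], [320.2, 310.5], [319.8, 300.0]] widths top 
[... 2911 characters left out ...]
 233, 226], [238, 236, 229], [150, 148, 141]] | 338 [[237, 234, 227], [240, 237, 231], [152, 150, 142]]
339 [[238, 237, 230], [241, 239, 234], [149, 149, 142]] | 340 [[239, 238, 233], [242, 241, 236], [130, 128, 123]]
341 [[238, 227, 207], [234, 224, 203], [152, 128, 107]] | 342 [[194, 132, 82], [237, 172, 109], [246, 183, 119]]
343 [[155, 108, 71], [236, 176, 114], [243, 184, 120]] | 344 [[140, 100, 65], [238, 178, 116], [242, 181, 119]]
345 [[88, 63, 42], [244, 181, 119], [172, 120, 80]] | 346 [[113, 79, 52], [125, 89, 57], [126, 90, 58]]
347 [[132, 93, 61], [130, 91, 60], [134, 95, 63]] | 348 [[132, 94, 62], [134, 95, 62], [134, 97, 63]]
349 [[132, 94, 62], [133, 95, 61], [137, 97, 64]] |
```

View pics/c8.png

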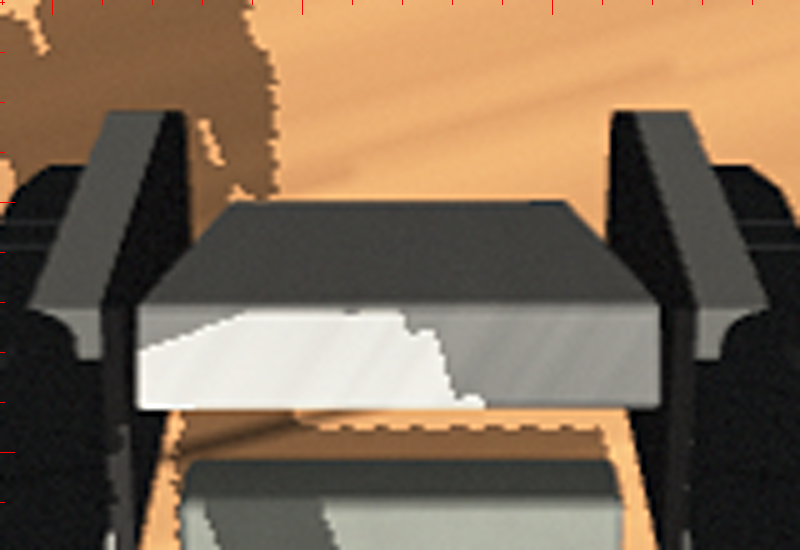

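Wrist crop: bottom-back edge at row 300, top-back at 321, top-front at 341, top width about 104 px. That gives a tilt of about 20° and a slip of about 5 mm, consistent with the scene silhouette. The lens pitch is about 27°, so only a thin margin is left. I go back and tilt it further, hooking the lower edge on the side of the block's base. That was my 12th picture, so checks are numeric from here.

>>> {"api": "drive_tool", "payload": {"targets": [10,0,-3,0,20,0,-5,0,9,28,0,0,9,28,0,0,7,28,0,0]}}

```text
clock: 16.98
tool_pos: [0.4725, -0.2456, 0.1985]
orientation: [[-0.957, 0.289, 0.001], [0.289, 0.957, -0.0], [-0.001, -0.0, -1.0]]
wrist_force: [0.7, 0.6, -2.4]
grip_width: 0.457
```

>>> {"api": "drive_tool", "payload": {"targets": [0,30,0,0,0,30,0,0,0,30,0,-0.02,0,30,0,-0.03,0,30,0,-0.05]}}

```text
clock: 17.4
tool_pos: [0.5144, -0.1008, 0.1985]
orientation: [[-0.982, 0.188, 0.001], [0.188, 0.982, -0.0], [-0.001, -0.0, -1.0]]
wrist_force: [0.6, 0.2, -2.9]
grip_width: 0.457
```

>>> {"api": "drive_tool", "payload": {"targets": [0,30,0,-0.05,0,30,0,-0.05,0,30,0,-0.045,0,20,0,0,0,0,0,0]}}

```text
clock: 17.82
tool_pos: [0.5279, 0.0101, 0.1983]
orientation: [[-0.999, 0.042, 0.001], [0.042, 0.999, 0.001], [-0.001, 0.001, -1.0]]
wrist_force: [0.5, -0.8, -2.0]
grip_width: 0.455
```

>>> {"api": "drive_tool", "payload": {"targets": [0,0,0,0,0,0,0,0]}}

```text
clock: 17.98
tool_pos: [0.528, 0.0066, 0.1982]
orientation: [[-0.999, 0.046, 0.0], [0.046, 0.999, -0.0], [-0.0, -0.0, -1.0]]
wrist_force: [0.1, -0.3, -2.3]
grip_width: 0.452
```

```bash
cat >> h.py <<'E'
from scipy.optimize import least_squares
def tilt(w):
    S=status.read_state();g=w["color"].astype(float)
    r=g[270:370,296:312].mean(1);chroma=r.max(1)-r.min(1);val=r.mean(1)
    # run of grey rows = back face (dark) then top face (light)
    grey=chroma<35;idx=np.nonzero(grey)[0];runs=np.split(idx,np.nonzero(np.diff(idx)>1)[0]+1);run=max(runs,key=len)
    a,b=run[0],run[-1];dv=np.diff(val[a:b]);k=a+8+np.argmax(dv[8:-4])
    ob=np.array([270+b+.7,270+k+.5,270+a-.3])
    c=g[270+k-4];cw=np.nonzero((c.mean(1)>45)&(c.mean(1)<90)&(np.abs(np.arange(640)-320)<80))[0]
    pin=S["tool_pos"]-.0187*S["orientation"][:,2];ys=S["orientation"][:,1];xs=np.array([ys[1],-ys[0],0]);up=np.array([0,0,1])
    def pose(v):
        p,sl,dx=v;xl=np.cos(p)*xs+np.sin(p)*up;zl=np.cross(xl,ys);return xl,zl,pin+dx*xl-sl*zl
    def f(v):
        xl,zl,o=pose(v);return proj(w,[o+.07*zl+.004*xl,o+.07*zl-.004*xl,o-.004*xl])[:,1]-ob
    out={}
    for sl in (.0526,.0576):
        v=least_squares(lambda q:f([q[0],sl,q[1]]),[.35,.002]);xl,zl,o=pose([v.x[0],sl,v.x[1]])
        print('rows',ob,'sl',sl,'tilt',np.degrees(v.x[0]).round(1),'dx',(v.x[1]*1e3).round(1),'res',v.fun.round(1),'mid',(o+.035*zl).round(4))
E
python3 - <<'E'
from h import *
st();tilt(grab('wrist','w7'));print(delta([.535,.0545,.12]))
E
```

```text
t 17.98 p [0.528  0.0066 0.1982] yaw 1.5249 z [ 0. -0. -1.] F [ 0.1 -0.3 -2.3] g 38.6 q [ 0.01  0.13 -0.1   1.33 -0.    0.06]
rows [341.7 321.5 299.7] sl 0.0526 tilt 21.0 dx 2.3 res [ 1. -1. -0.] mid [0.5365 0.0058 0.2012]
rows [341.7 321.5 299.7] sl 0.0576 tilt 20.6 dx 3.2 res [ 0.6 -0.5 -0. ] mid [0.539  0.0057 0.1968]
[-4.6 48.6 78.1]
```

>>> {"api": "drive_tool", "payload": {"targets": [-2,24,10,0,-3,24,20,0,0,0.5,30,0,0,0,30,0,0,0,25,0]}}

```text
clock: 18.45
tool_pos: [0.5351, 0.0543, 0.0811]
orientation: [[-0.999, 0.047, -0.001], [0.047, 0.999, -0.0], [0.0, -0.0, -1.0]]
wrist_force: [-0.8, 0.1, -1.9]
grip_width: 0.46
```

>>> {"api": "drive_tool", "payload": {"targets": [0,0,17,0,0,0,10,0,0,0,0,0,0,0,0,0]}}

```text
clock: 18.78
tool_pos: [0.5357, 0.0544, 0.0562]
orientation: [[-0.999, 0.047, -0.0], [0.047, 0.999, -0.0], [0.0, -0.0, -1.0]]
wrist_force: [0.2, 0.5, -1.7]
grip_width: 0.457
```

>>> {"api": "drive_tool", "payload": {"targets": [5,0,0,0,5,0,0,0,5,0,0,0,5,0,0,0,0,0,0,0]}}

```text
clock: 19.2
tool_pos: [0.5146, 0.0562, 0.0564]
orientation: [[-0.999, 0.046, 0.0], [0.046, 0.999, 0.0], [-0.0, 0.0, -1.0]]
wrist_force: [0.2, 1.2, -2.3]
grip_width: 0.457
```

>>> {"api": "drive_tool", "payload": {"targets": [3,0,0,0,2,0,0,0,2,0,0,0,0,0,0,0]}}

```text
clock: 19.53
tool_pos: [0.5083, 0.0565, 0.0558]
orientation: [[-0.999, 0.046, -0.0], [0.046, 0.999, -0.0], [0.0, -0.0, -1.0]]
wrist_force: [-0.9, 0.0, -2.1]
grip_width: 0.458
```

>>> {"api": "drive_tool", "payload": {"targets": [1.5,0,0,0,1.5,0,0,0,0,0,0,0]}}

```text
clock: 19.78
tool_pos: [0.5059, 0.0566, 0.0559]
orientation: [[-0.999, 0.046, 0.001], [0.046, 0.999, -0.0], [-0.001, 0.0, -1.0]]
wrist_force: [1.3, -1.0, -2.6]
grip_width: 0.454
```

>>> {"api": "drive_tool", "payload": {"targets": [1.5,0,0,0,1.5,0,0,0,0,0,0,0]}}

```text
clock: 20.03
tool_pos: [0.5049, 0.0567, 0.0566]
orientation: [[-0.999, 0.046, 0.005], [0.046, 0.999, -0.0], [-0.005, -0.0, -1.0]]
wrist_force: [7.1, -1.3, -3.4]
grip_width: 0.455
```

>>> {"api": "drive_tool", "payload": {"targets": [1.5,0,0,0,1.5,0,0,0,0,0,0,0]}}

```text
clock: 20.28
tool_pos: [0.5041, 0.0568, 0.0574]
orientation: [[-0.999, 0.046, 0.009], [0.046, 0.999, -0.0], [-0.009, 0.0, -1.0]]
wrist_force: [11.2, 0.0, -4.6]
grip_width: 0.454
```

Run:
```python
from h import *
st();tilt(grab('wrist','w8'))
```

```text
t 20.28 p [0.5041 0.0568 0.0574] yaw 1.5246 z [ 0.009 -0.    -1.   ] F [11.2  0.  -4.6] g 38.8 q [ 0.11  0.15 -0.41  1.01 -0.    0.16]
rows [340.7 320.5 301.7] sl 0.0526 tilt 22.7 dx 2.3 res [ 1.1 -1.  -0. ] mid [0.5129 0.0564 0.0607]
rows [340.7 320.5 301.7] sl 0.0576 tilt 22.4 dx 3.1 res [ 0.6 -0.6 -0. ] mid [0.5154 0.0563 0.0564]
```

>>> {"api": "drive_tool", "payload": {"targets": [2,0,0,0,2,0,0,0,1.5,0,0,0,0,0,0,0]}}

```text
clock: 20.67
tool_pos: [0.4994, 0.0571, 0.058]
orientation: [[-0.999, 0.046, 0.011], [0.046, 0.999, -0.0], [-0.011, 0.0, -1.0]]
wrist_force: [13.2, -1.3, -2.2]
grip_width: 0.453
```

Run:
```python
from h import *
st();tilt(grab('wrist','w9'))
```

```text
t 20.67 p [0.4994 0.0571 0.058 ] yaw 1.5247 z [ 0.011 -0.    -1.   ] F [13.2 -1.3 -2.2] g 38.7 q [ 0.11  0.14 -0.42  1.01 -0.    0.16]
rows [340.7 319.5 308.7] sl 0.0526 tilt 26.2 dx 3.1 res [ 0.7 -0.7 -0. ] mid [0.5099 0.0567 0.0623]
rows [340.7 319.5 308.7] sl 0.0576 tilt 26.0 dx 3.7 res [ 0.2 -0.2 -0. ] mid [0.5124 0.0566 0.058 ]
```

>>> {"api": "drive_tool", "payload": {"targets": [1.5,0,0,0,1.5,0,0,0,0,0,0,0]}}

```text
clock: 20.97
tool_pos: [0.4968, 0.0573, 0.0582]
orientation: [[-0.999, 0.046, 0.011], [0.046, 0.999, -0.0], [-0.011, 0.0, -1.0]]
wrist_force: [13.6, -1.1, -2.1]
grip_width: 0.455
```

>>> {"api": "drive_tool", "payload": {"targets": [-3,0,0,0,-5,0,0,0,-8,0,0,0,-8,0,-5,0,0,0,0,0]}}

```text
clock: 21.38
tool_pos: [0.5166, 0.0561, 0.0611]
orientation: [[-0.999, 0.046, 0.0], [0.046, 0.999, 0.0], [-0.0, 0.0, -1.0]]
wrist_force: [1.0, -0.6, -2.3]
grip_width: 0.457
```

Run:
```python
from h import *
st();w=grab('wrist','w10');tilt(w)
g=w["color"].astype(int);print([(y,int(g[y,296:312].mean()),int(np.ptp(g[y,296:312].mean(0)))) for y in range(296,346,2)])
for y in (316,318,330,336):
    r=g[y,255:385].mean(1);print(y,r[::3].astype(int).tolist())
```

```text
t 21.38 p [0.5166 0.0561 0.0611] yaw 1.5248 z [ 0.  0. -1.] F [ 1.  -0.6 -2.3] g 39.0 q [ 0.11  0.17 -0.36  1.03  0.    0.15]
rows [342.7 319.5 310.7] sl 0.0526 tilt 26.3 dx 4.5 res [-0.3  0.3  0. ] mid [0.5277 0.0556 0.0657]
rows [342.7 319.5 310.7] sl 0.0576 tilt 26.1 dx 5.0 res [-0.7  0.7  0. ] mid [0.5303 0.0555 0.0614]
[(296, 209, 103), (298, 209, 103), (300, 209, 103), (302, 209, 103), (304, 209, 103), (306, 209, 103), (308, 209, 103), (310, 193, 116), (312, 77, 2), (314, 79, 4), (316, 78, 5), (318, 76, 4), (320, 189, 12), (322, 251, 3), (324, 249, 3), (326, 250, 3), (328, 250, 3), (330, 250, 3), (332, 251, 2), (334, 251, 2), (336, 251, 2), (338, 252, 2), (340, 252, 2), (342, 224, 34), (344, 215, 73)]
316 [99, 101, 75, 27, 24, 25, 24, 82, 79, 78, 79, 80, 77, 79, 78, 81, 79, 77, 77, 78, 77, 77, 76, 79, 78, 79, 76, 77, 78, 77, 79, 77, 79, 79, 79, 79, 77, 22, 23, 25, 25, 72, 102, 99]
318 [98, 101, 35, 26, 25, 56, 79, 78, 78, 75, 77, 79, 77, 77, 77, 75, 76, 75, 76, 75, 74, 76, 77, 76, 75, 78, 77, 77, 78, 75, 71, 69, 69, 71, 75, 71, 72, 73, 46, 24, 25, 55, 99, 100]
330 [101, 164, 40, 40, 96, 191, 191, 254, 251, 251, 251, 251, 251, 251, 251, 250, 249, 251, 251, 251, 250, 251, 251, 251, 252, 252, 251, 249, 238, 248, 188, 199, 192, 186, 194, 193, 195, 188, 196, 10, 44, 62, 161, 47]
336 [31, 28, 45, 42, 108, 227, 253, 252, 251, 252, 253, 252, 252, 251, 250, 251, 252, 252, 251, 252, 252, 251, 253, 253, 253, 251, 250, 251, 252, 252, 192, 191, 191, 194, 195, 192, 191, 194, 196, 48, 47, 44, 30, 30]
```

Tilt is now about 26° and stable, a good match to the lens pitch of about 27°. Back to the camera.

>>> {"api": "drive_tool", "payload": {"targets": [0,0,-20,0,0,0,-35,0,0,0,-35,0,0,0,-35,0,2,-10,-14,0]}}

```text
clock: 21.85
tool_pos: [0.514, 0.0473, 0.2043]
orientation: [[-0.999, 0.044, 0.005], [0.044, 0.999, 0.001], [-0.005, 0.001, -1.0]]
wrist_force: [1.5, -0.2, -2.1]
grip_width: 0.455
```

>>> {"api": "drive_tool", "payload": {"targets": [3,-28,0,0,3,-28,0,0,3,-28,0,0,3,-28,0,0,3,-28,0,0]}}

```text
clock: 22.27
tool_pos: [0.4904, -0.0939, 0.1995]
orientation: [[-0.999, 0.045, -0.001], [0.045, 0.999, 0.0], [0.001, 0.0, -1.0]]
wrist_force: [1.2, -0.0, -2.4]
grip_width: 0.452
```

>>> {"api": "drive_tool", "payload": {"targets": [3,-28,0,0,3,-28,0,0,3,-28,0,0.03,2,-20,0,0.06,0,0,0,0.07]}}

```text
clock: 22.68
tool_pos: [0.4738, -0.1992, 0.1992]
orientation: [[-0.977, 0.211, -0.002], [0.211, 0.977, -0.001], [0.001, -0.001, -1.0]]
wrist_force: [-0.7, 1.0, -2.6]
grip_width: 0.456
```

>>> {"api": "drive_tool", "payload": {"targets": [0,0,0,0.06,0,0,0,0.02,0,0,0,0,0,0,0,0]}}

```text
clock: 23.02
tool_pos: [0.4748, -0.1959, 0.1996]
orientation: [[-0.96, 0.28, -0.001], [0.28, 0.96, 0.0], [0.001, 0.0, -1.0]]
wrist_force: [-0.4, 0.5, -1.5]
grip_width: 0.455
```

Run:
```python
from h import *
st();print(delta([.4985,-.3408,.1945]),np.pi/2-.29)
```

```text
t 23.02 p [ 0.4748 -0.1959  0.1996] yaw 1.2867 z [-0.001  0.    -1.   ] F [-0.4  0.5 -1.5] g 38.8 q [-0.39  0.11 -0.13  1.33  0.   -0.11]
[ -63.4 -132.4    5.1] 1.2807963267948965
```

>>> {"api": "drive_tool", "payload": {"targets": [-5,-25,0,0.006,-8,-28,0,0,-8,-28,0,0,-8,-28,0,0,-8,-23,0,0]}}

```text
clock: 23.43
tool_pos: [0.4724, -0.3346, 0.1998]
orientation: [[-0.958, 0.286, -0.0], [0.286, 0.958, -0.0], [0.0, -0.0, -1.0]]
wrist_force: [0.1, -0.2, -1.3]
grip_width: 0.45
```

>>> {"api": "drive_tool", "payload": {"targets": [-10,0,2,0,-10,0,2,0,-6,0,1,0,0,0,0,0,0,0,0,0]}}

```text
clock: 23.85
tool_pos: [0.4979, -0.3396, 0.1945]
orientation: [[-0.958, 0.286, -0.001], [0.286, 0.958, 0.001], [0.001, 0.0, -1.0]]
wrist_force: [1.0, -0.2, -1.7]
grip_width: 0.452
```

Run:
```python
from h import *
st();print(delta([.4985,-.3408,.1945]));tilt(grab('wrist','w11'))
s=grab('scene','s11');S=status.read_state();g=s["color"].astype(np.float32)
pin=S["tool_pos"]-.0187*S["orientation"][:,2];ys=S["orientation"][:,1];xs=np.array([ys[1],-ys[0],0])
p=np.radians(26.2);xl=np.cos(p)*xs+np.sin(p)*np.array([0,0,1]);zl=np.cross(xl,ys)
for sl,dx in ((.0526,0),(.0576,.005)):
    o=pin-sl*zl+dx*xl;print('pred',sl,dx,'mid',(o+.035*zl).round(4),'boss px',proj(s,o+.035*zl+.009*xl).round(1),'bottom',proj(s,o+.004*xl).round(1),'bot corners',proj(s,[o+.004*xl-.02*ys,o+.004*xl+.02*ys]).round(1).tolist(),'topback',proj(s,o+.07*zl-.004*xl).round(1))
h=g.max(2)-g.min(2);M=((h<20)&(g.mean(2)>110)&(g.mean(2)<200)).astype(np.uint8);Z=np.zeros_like(M);Z[325:400,155:215]=M[325:400,155:215]
Z=cv2.morphologyEx(Z,cv2.MORPH_CLOSE,np.ones((5,5)));cs,_=cv2.findContours(Z,0,1);c=max(cs,key=cv2.contourArea);r=cv2.minAreaRect(c);print(r,cv2.boxPoints(r).round(1).tolist())
x,y=proj(s,pin-.018*zl+.009*xl)[0].astype(int)
v=g.mean(2)[y-8:y+9,x-8:x+9];d=np.argwhere(v<100);print('dark boss',(d.mean(0)+[y-8,x-8])[::-1],len(d))
```

```text
t 23.85 p [ 0.4979 -0.3396  0.1945] yaw 1.281 z [-0.001  0.001 -1.   ] F [ 1.  -0.2 -1.7] g 38.6 q [-0.6   0.28  0.07  1.36  0.   -0.31]
[-0.9 -1.  -0. ]
rows [341.7 320.5 310.7] sl 0.0526 tilt 26.2 dx 3.8 res [ 0.7 -0.7 -0. ] mid [ 0.5084 -0.3429  0.1993]
rows [341.7 320.5 310.7] sl 0.0576 tilt 26.0 dx 4.3 res [ 0.3 -0.3 -0. ] mid [ 0.5109 -0.3436  0.195 ]
pred 0.0526 0 mid [ 0.505  -0.342   0.1978] boss px [[181.2 362.9]] bottom [[186.3 376.3]] bot corners [[176.0, 381.1], [196.5, 371.6]] topback [[173.4 344.2]]
pred 0.0576 0.005 mid [ 0.5114 -0.3439  0.1956] boss px [[182.7 366.5]] bottom [[187.8 379.8]] bot corners [[177.5, 384.6], [198.0, 375.1]] topback [[175.  347.7]]
((181.3076934814453, 362.4615173339844), (34.03723907470703, 22.601804733276367), 70.34617614746094) [[164.89999389648438, 350.20001220703125], [186.1999969482422, 342.6000061035156], [197.6999969482422, 374.70001220703125], [176.39999389648438, 382.29998779296875]]
dark boss [182.33333333 364.6       ] 30
```

Wrist and scene now agree: the middle is at about (0.508, -0.343, 0.197) against a target of (0.510, -0.344, 0.195). A final nudge, then let it settle and check the keeper before handing in.

>>> {"api": "drive_tool", "payload": {"targets": [-1.5,-1,1,0,0,0,0,0,0,0,0,0,0,0,0,0,0,0,0,0]}}

```text
clock: 24.37
tool_pos: [0.4985, -0.3421, 0.1939]
orientation: [[-0.958, 0.288, 0.0], [0.288, 0.958, -0.0], [-0.0, -0.0, -1.0]]
wrist_force: [0.4, -0.1, -1.2]
grip_width: 0.455
```

>>> {"api": "drive_tool", "payload": {"targets": [0,0,0,0,0,0,0,0,0,0,0,0,0,0,0,0]}}

```text
clock: 24.7
tool_pos: [0.4986, -0.3422, 0.1938]
orientation: [[-0.958, 0.288, -0.0], [0.288, 0.958, -0.0], [0.0, -0.0, -1.0]]
wrist_force: [-0.0, -0.7, -2.4]
grip_width: 0.459
```

Run:
```python
from h import *
from workcell import arm
st();t=grab('top','t12');s=load('s11');s0=load('scene')
h=cv2.cvtColor(t["color"],cv2.COLOR_RGB2HSV);M=np.zeros(h.shape[:2],np.uint8)
k=((h[...,0]>17)&(h[...,0]<32)&(h[...,1]>130)&(h[...,2]>70));M[200:292,190:220]=k[200:292,190:220]
M=cv2.morphologyEx(M,cv2.MORPH_CLOSE,np.ones((5,5)));cs,_=cv2.findContours(M,0,1);c=max(cs,key=cv2.contourArea);r=cv2.minAreaRect(c)
P=onz(t,cv2.boxPoints(r),.011);print('keeper',onz(t,[r[0]],.011).round(4),r[1],P[:,:2].round(4).tolist())
d=cv2.absdiff(s["color"][383:475,180:270],s0["color"][383:475,180:270]).max(2);print('camera head diff px',int((d>60).sum()))
tilt(grab('wrist','w12'))
arm.close_job();st()
```

```text
t 24.7 p [ 0.4986 -0.3422  0.1938] yaw 1.279 z [-0. -0. -1.] F [-0.  -0.7 -2.4] g 39.2 q [-0.6   0.28  0.07  1.36 -0.   -0.31]
keeper [[0.5426 0.2878 0.011 ]] (8.896794319152832, 59.74657440185547) [[0.4697, 0.2991], [0.6179, 0.2982], [0.6169, 0.2763], [0.4687, 0.2777]]
camera head diff px 0
rows [342.7 320.5 310.7] sl 0.0526 tilt 26.1 dx 3.9 res [ 0.2 -0.2 -0. ] mid [ 0.5094 -0.3454  0.1984]
rows [342.7 320.5 310.7] sl 0.0576 tilt 25.9 dx 4.4 res [-0.2  0.2  0. ] mid [ 0.5118 -0.3462  0.1941]
the job is handed in; nothing more can be done
the job is handed in; nothing more can be done
```

The job is handed in at 24.7 s with the plaque held still in front of the lens. My last checks put everything within the limits; no verdict is reported.

- **Keeper:** I lowered the brass bar into the empty compartment while gripped, then released it. The final top view puts it at (0.543, 0.288), about 2 mm from the measured compartment centre and aligned with it; the wrist view had shown it lying flat.
- **Plaque tilt:** The moves cannot tilt the tool, so I tilted the plaque inside the grip, first against the block's slot and then against the side of its base. The first try gave only about 20°. The second gave about 26°, against a lens pitch I estimated at 26–27.5°.
- **Plaque position:** Its middle is at about (0.51, -0.345, 0.196), within 2–3 mm of the target I worked out.
- **Camera head:** It showed no pixel change from the start of the job.

**Disagreements and weak points:**
- On the first tilt, the scene view's lower edge suggested about 26°, its dot ring 23°, and its silhouette and the wrist view about 20°. I trusted the wrist view.
- The plaque slipped about 5 mm in the grip, and its middle stays uncertain by 2–4 mm.
- The lens pitch rests only on the scene and top views.
- I did not re-measure the bystanders at the end; I only saw no sign of contact.

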